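Box the shortbread with the flat scoop

ROBOT

A 7-joint arm with a two-finger parallel gripper is mounted at the origin on a cart in front of the work surface, level with it; the furniture and walls round the work are solid. World frame = base frame: x ahead of the robot, y to its left, z up, the work surface at z = 0. Lengths are in m, angles in rad, forces in N, time in s.
With the tool pointing down it reaches from about 0.35 to 0.9 m from the base axis. Payload 7.2 kg.
Tool frame: the origin (TCP) lies midway between the tips of the shut fingers; the grasp point (between the pads) lies 19 mm behind it (r.grasp_offset is the distance from the TCP to the grasp point, in m); z points along the fingers, y is the direction in which the jaws open and shut (so a half turn about z gives the same grasp; the last joint's range is limited). The gripper opens to 85 mm and grips with 20 to 120 N. Pads are 22 mm wide; open, the fingers measure 114 mm over their backs; the gripper's body (76 mm by 85 mm) begins 54 mm behind the grasp point. The pads swing forward as they close: fully open they stand 13 mm farther back than shut.
Start: joints at [-0.068, 0.411, -0.013, 1.596, 0.006, 1.134, -0.082], TCP at [0.625, -0, 0.21] pointing down, gripper open.
Joint ranges: [-2.95, 2.95], [-0.29, 1.99], [-1.47, 1.44], [0.14, 2.54], [-1.03, 4.17], [0.13, 1.85], [-2.86, 2.86]. Speed limits (rad/s): [2.39, 2.39, 3.01, 3.01, 3.14, 3.14, 3.14].

INTERFACE

Orientations are given as a unit quaternion [w, x, y, z].
In Python, from station import sensors, cams, r gives the robot as it stands.
- The arm moves only by the tool play_rows, never from a script. Its argument "steps" is one flat list of numbers, 7 for each row, row after row: the turn, a rotation vector about the tool's x, y, z in rad, then the shift along the tool's x, y, z in mm, then the opening in per cent of the stroke, from 0 (shut) to 100 (fully open). A call has 1 to 8 rows; each row shifts and turns the pose as measured when the row begins, along the tool's axes as they then stand; what a row does not reach is not made up. A row lasts 1/10 s, in which the tool goes at most 50 mm and 8.59 degrees, less where a joint would pass 70% of its speed; a pose out of reach is approached as far as the arm can. A call with a gripper value outside its range is refused whole. The fingers move at their own pace and stop on an object; the grip force is fixed at half the most. Time passes only in rows, so rows that do not move let the fingers close. It gives the time, the measured TCP pose, the force and the opening at its end, in the units of the state.
- sensors.sense(): the state, without advancing time (a new reading comes with each control period).
- cams.grab_frame(name): name is "scene" or "side" or "wrist"; returns the picture (384x512x3 uint8, blue, green, red); there is no depth.
- cams.camera_info(name): a dict with "vertical_fov" (degrees; the focal length in pixels is half the picture's height over the tangent of half this angle, whatever the lens; pixels are square), "cx", "cy" (the principal point, pixels), "D" ([k1, k2, p1, p2, k3] as OpenCV has them; the pictures are not rectified), "world_to_cam" (4x4, takes a point from world to camera coordinates). Camera axes: x right, y up, looking along -z (the intrinsics and any distortion apply to the point x, -y, -z); pixel columns grow to the right and rows downward; lengths in m; the calibration is good to about 2 mm. A picture is of the moment at which its call begins: read the wrist's pose just before it. camera_info takes no time and is no camera call; for the wrist camera it gives the pose at the moment of the call.
- r.close_job(): hands the job in, once; it reports no verdict.
The state is a dict: "clock": time; "qpos": joint angles; "qd": joint speeds; "joint_efforts": joint torques, N m; "eef_pos": TCP position; "eef_rot": TCP orientation; "contact_force": force on the tool from outside, world axes, zero at the start; "torque": the same for the moment, N m; "finger_gap": finger opening in m.
Only numpy, scipy, OpenCV 4.12 (cv2) and the standard library are available. Lean on these libraries where they do the work, as an engineer would, in place of code of your own. Each camera call takes 0.05 s, during which the arm holds its last target. There are 200 camera calls.

TASK

Crank the blue clamp clockwise until its jaw holds the biscuit tin firmly against the other jaw. Then load every shortbread finger from the stone tray onto the flat scoop, carry them all together, level, to the tin in one trip, hold the loaded scoop level just above the near rim, and tip it so that they slide in. Finish with the tin still clamped and all the shortbread in it, the empty scoop lying flat on the worktop, and the salt shaker, egg timer and egg cup left where they are.

Things in the scene. Friction and masses are not known exactly. Their poses are not given: they have to be found in the camera images.
- clamp: Blue steel screw clamp, fixed. Origin: underside of its base at the middle of the jaw opening; local y is its long axis, z up. Base plate 150 (x) x 360 mm (y -130 to +230), 10 mm thick; the tin stands on it. Fixed jaw: 120 mm wide, top at z = 58 mm, its face at y = -99 mm. At the +y end a gearbox (75 x 85 mm, top z = 67 mm, centred at y = +185 mm) carries the crank.
- clamp_jaw: The clamp's moving jaw plate, 120 mm wide, 16 mm thick (face 8 mm from its origin on the clamp's -y side), top 58 mm over the worktop. It rides on springs before a dark carriage and pushes the tin along to the fixed jaw. Origin: 10 mm over the worktop, at y = 109 mm - 20 mm x crank / 2 pi + spring compression (0 to 12 mm) in the clamp frame.
- crank (a joint): Crank angle, rad, starts at 0 to 3; grows clockwise from above and moves the carriage 20 mm a turn. Needs 0.25 N m (6 N at the knob) and stays where left. Once the tin is tight between the jaws, the jaw stops and its springs give up to 12 mm (3.5 N a mm) while the crank goes on: about 150 degrees past the stop is a firm hold; after some 215 degrees it goes solid.
- crank_knob (a point): Middle of the upright black knob of the crank, a round grip 24 mm in diameter and 46 mm tall that spins freely on the crank arm, 45 mm from the crank's axis; this point is at 108 mm over the worktop, the knob reaches from 85 to 131 mm.
- crank_axis (a point): Point on the crank's vertical axis at the height of crank_knob's point; the knob circles round it with 45 mm radius.
- tin: Pale square biscuit tin without lid, green band, 158 x 158 x 75 mm, walls 4 mm, standing loose on the clamp's base between the jaws, sides parallel to them, 0.35 kg. Origin: centre of its underside.
- scoop: Flat steel scoop, 0.3 kg. Origin: underside of the pan's middle; +x to the open nose, z up. Pan inside: x -75 to +78 mm, 112 mm wide, floor 3 mm thick; side walls 20 mm high, back wall 30 mm, front open. Polished floor: shortbread slides on it beyond about 15 degrees. Straight wooden handle behind, x -92 to -198 mm, 22 mm wide (y), z 24 to 48 mm.
- scoop_grip (a point): Point to grip the scoop's handle: middle of its cross-section, 125 mm behind the scoop's origin, 36 mm above its underside; x along the handle towards the nose.
- scoop_nose (a point): Middle of the scoop's front edge, 78 mm ahead of its origin.
- stone_tray: Flat oval travertine tray, 230 x 130 x 12 mm, fixed; the shortbread starts on it in a row along its long (x) axis. Origin: centre of its underside.
- finger_0: Shortbread finger (may be absent), a firm pale bar 64 (x) x 24 (y) x 22 mm with rounded edges, 45 g. Origin: centre of its underside.
- finger_1: Shortbread finger (may be absent), a firm pale bar 64 (x) x 24 (y) x 22 mm with rounded edges, 45 g. Origin: centre of its underside.
- finger_2: Shortbread finger (may be absent), a firm pale bar 64 (x) x 24 (y) x 22 mm with rounded edges, 45 g. Origin: centre of its underside.
- finger_3: Shortbread finger (may be absent), a firm pale bar 64 (x) x 24 (y) x 22 mm with rounded edges, 45 g. Origin: centre of its underside.
- salt_shaker: Salt shaker, 44 mm wide, 90 mm tall, loose bystander. Origin: centre of its underside.
- egg_timer: Green-grey egg timer, 69 mm wide, 61 mm tall, loose bystander. Origin: centre of its underside.
- egg_cup: Pale blue egg cup, 49 mm wide, 64 mm tall, loose bystander. Origin: centre of its underside.
Not all that is in view belongs to the job. What is shaped like the finger_1 but green or orange is not meant.

How it is judged:
On the way, in this order (a step that is already met when the one before it is completed fails the run):
1. the clamp's jaw presses the tin (over 8 N) (contact force between clamp_jaw and tin above 8 N and z of tin in the frame of clamp above 0.005 m), for 0.3 s.
2. every shortbread finger on the raised scoop, level (within 12 degrees), its nose within 160 mm of the tin's centre (x of finger_0 in the frame of scoop between -0.082 and 0.082 m and y of finger_0 in the frame of scoop between -0.06 and 0.06 m and z of finger_0 in the frame of scoop between -0.005 and 0.04 m and x of finger_1 in the frame of scoop between -0.082 and 0.082 m and y of finger_1 in the frame of scoop between -0.06 and 0.06 m and z of finger_1 in the frame of scoop between -0.005 and 0.04 m and x of finger_2 in the frame of scoop between -0.082 and 0.082 m and y of finger_2 in the frame of scoop between -0.06 and 0.06 m and z of finger_2 in the frame of scoop between -0.005 and 0.04 m and x of finger_3 in the frame of scoop between -0.082 and 0.082 m and y of finger_3 in the frame of scoop between -0.06 and 0.06 m and z of finger_3 in the frame of scoop between -0.005 and 0.04 m and height (world z) of scoop above 0.08 m and angle between scoop's own z axis and vertical below 0.21 rad and horizontal distance between scoop_nose and tin below 0.16 m), for 0.2 s.
3. scoop tipped more than 17 degrees at the tin and shortbread in the tin (((x of finger_0 in the frame of tin between -0.078 and 0.078 m and y of finger_0 in the frame of tin between -0.078 and 0.078 m and z of finger_0 in the frame of tin between -0.005 and 0.07 m) or (x of finger_1 in the frame of tin between -0.078 and 0.078 m and y of finger_1 in the frame of tin between -0.078 and 0.078 m and z of finger_1 in the frame of tin between -0.005 and 0.07 m) or (x of finger_2 in the frame of tin between -0.078 and 0.078 m and y of finger_2 in the frame of tin between -0.078 and 0.078 m and z of finger_2 in the frame of tin between -0.005 and 0.07 m) or (x of finger_3 in the frame of tin between -0.078 and 0.078 m and y of finger_3 in the frame of tin between -0.078 and 0.078 m and z of finger_3 in the frame of tin between -0.005 and 0.07 m)) and angle between scoop's own z axis and vertical above 0.3 rad and horizontal distance between scoop_nose and tin below 0.16 m), for 0.05 s.
At the end, for the whole second after the job is handed in: All shortbread present lies in the tin (below the rim), at rest; the tin stands level (5 degrees) and the jaw still presses it with over 5 N; the scoop lies flat on the worktop (within 8 mm of it and 3.5 degrees), at rest (x of finger_0 in the frame of tin between -0.078 and 0.078 m and y of finger_0 in the frame of tin between -0.078 and 0.078 m and z of finger_0 in the frame of tin between -0.005 and 0.07 m and x of finger_1 in the frame of tin between -0.078 and 0.078 m and y of finger_1 in the frame of tin between -0.078 and 0.078 m and z of finger_1 in the frame of tin between -0.005 and 0.07 m and x of finger_2 in the frame of tin between -0.078 and 0.078 m and y of finger_2 in the frame of tin between -0.078 and 0.078 m and z of finger_2 in the frame of tin between -0.005 and 0.07 m and x of finger_3 in the frame of tin between -0.078 and 0.078 m and y of finger_3 in the frame of tin between -0.078 and 0.078 m and z of finger_3 in the frame of tin between -0.005 and 0.07 m and contact force between clamp_jaw and tin above 5 N and angle between tin's own z axis and vertical below 0.08 rad and angle between scoop's own z axis and vertical below 0.06 rad and height (world z) of scoop between -0.004 and 0.008 m and linear speed of scoop below 0.02 m/s and linear speed of each of finger_0, finger_1, finger_2, finger_3 below 0.03 m/s); the robot touches nothing.
It fails at once if the salt shaker is moved more than 30 mm (distance of salt_shaker from where it was at the start of the episode above 0.03 m).
It fails at once if the egg timer is moved more than 30 mm (distance of egg_timer from where it was at the start of the episode above 0.03 m).
It fails at once if the egg cup is moved more than 30 mm (distance of egg_cup from where it was at the start of the episode above 0.03 m).
It fails at once if shortbread or scoop falls off the worktop (height (world z) of any of finger_0, finger_1, finger_2, finger_3, scoop below -0.1 m).
Of finger_0, finger_1, finger_2, finger_3 only 2 to 4 are there at a start; the rules pass over those that are not, and their reading is None.
At some moment in a run one of finger_0, finger_1, finger_2, finger_3, scoop may be knocked a few centimetres aside while the robot is not near it.
It also fails if it takes over 200 s, if anything falls off the work surface, if the arm or the gripper's body presses on something with over 40 N, if the wrist force passes 120 N, or if a joint passes its speed limit or range.

## Working session

There is one attempt and no reset: what is moved stays moved. The work goes in short steps, Python scripts to look and compute and a tool call to move; the robot and the scene stay as the last step left them, time stands still between calls to the robot, and variables do not carry over. Pictures are saved under pics/ and viewed, about 12 in all and at most 16, crops included, and the job is handed in when it is done.

Besides the shell and the picture viewer there is one more tool, called after "Call:" as a command line: name --argument value ..., lists and objects as JSON in quotes. play_rows: Moves the arm, as the interface text tells. Its arguments: {"type":"object","properties":{"steps":{"type":"array"}},"required":["steps"]}

```bash
ls; mkdir -p pics; cat > h.py <<'E'
import numpy as np, cv2
from station import sensors, cams, r
from scipy.spatial.transform import Rotation as R
def K(n):
    i=cams.camera_info(n); f=192/np.tan(np.radians(i["vertical_fov"])/2)
    return np.array([[f,0,i["cx"]],[0,f,i["cy"]],[0,0,1]]),np.array(i["D"],float),np.array(i["world_to_cam"])
def unproj(n,px,z,cal=None):
    k,D,T=cal or K(n); p=cv2.undistortPoints(np.array(px,float).reshape(-1,1,2),k,D).reshape(-1,2)
    d=np.c_[p[:,0],-p[:,1],-np.ones(len(p))]@T[:3,:3]; c=-T[:3,:3].T@T[:3,3]
    return c+d*((np.array(z)-c[2])/d[:,2])[:,None]
def proj(n,P,cal=None):
    k,D,T=cal or K(n); c=np.atleast_2d(P)@T[:3,:3].T+T[:3,3]; c=c*[1,-1,-1]
    return cv2.projectPoints(c,np.zeros(3),np.zeros(3),k,D)[0].reshape(-1,2)
def pose():
    s=sensors.sense(); q=s["eef_rot"]; return np.array(s["eef_pos"]),R.from_quat([q[1],q[2],q[3],q[0]]),s
def shift(target,Rt=None):
    "mm and rotvec in tool axes to target"
    p,Rr,s=pose(); print("shift mm",(Rr.inv().apply(np.array(target)-p)*1000).round(1), "turn",(Rr.inv()*Rt).as_rotvec().round(4) if Rt is not None else "")
def save(n,f):
    im=cams.grab_frame(n); cv2.imwrite(f"pics/{f}.png",im); return im
E
python3 - <<'E'
from h import *
a=save("scene","s0");b=save("side","d0");c=save("wrist","w0")
cv2.imwrite("pics/all0.png",cv2.resize(np.hstack([a,b]),(800,300)))
print(sensors.sense()); 
for n in("scene","side","wrist"): k,D,T=K(n); print(n,k[0,0],D,(-T[:3,:3].T@T[:3,3]).round(3), T[:3,:3].round(2).tolist())
E
```

```text
pics
{'clock': 0.15, 'qpos': array([-0.06818857,  0.41171523, -0.0127022 ,  1.5968381 ,  0.00558152,
        1.13428158, -0.08215963]), 'qd': array([-0.00066022, -0.00405098,  0.00097325, -0.00312492,  0.00025051,
       -0.00046423,  0.00021298]), 'joint_efforts': array([ 8.68001844e-04, -6.01035547e+01,  6.82709701e-01, -2.99646127e+01,
        1.39312408e-02,  7.85868731e-03, -1.85852571e-05]), 'eef_pos': array([ 6.24605277e-01, -4.06899490e-05,  2.08952495e-01]), 'eef_rot': array([-4.00743522e-04,  7.07094029e-01,  7.07119276e-01, -4.51200421e-04]), 'contact_force': array([ 0.4966708 , -0.25144665, -0.40169244]), 'torque': array([0.00113151, 0.03593358, 0.03950757]), 'finger_gap': 0.08553893124106517}
scene 351.597452583908 [-0.00648515  0.          0.          0.          0.        ] [-0.257  0.375  1.144] [[-0.45, -0.89, 0.01], [0.69, -0.34, 0.64], [-0.57, 0.3, 0.77]]
side 457.7186963125624 [-0.17662574  0.          0.          0.          0.        ] [ 0.812 -1.013  1.146] [[0.96, 0.27, -0.0], [-0.19, 0.68, 0.71], [0.19, -0.68, 0.71]]
wrist 320.05379454014013 [-0.05069206  0.          0.          0.          0.        ] [0.626 0.084 0.373] [[1.0, 0.0, 0.0], [-0.0, 0.95, -0.33], [-0.0, 0.33, 0.95]]
```

View pics/s0.png

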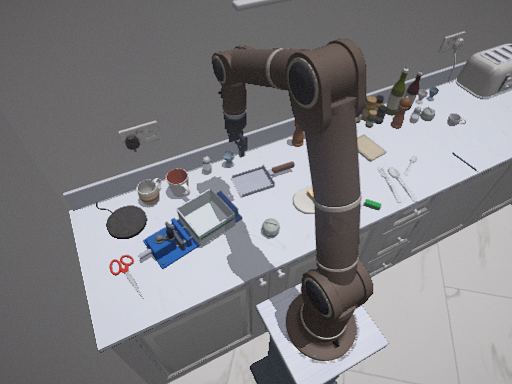

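View pics/d0.png

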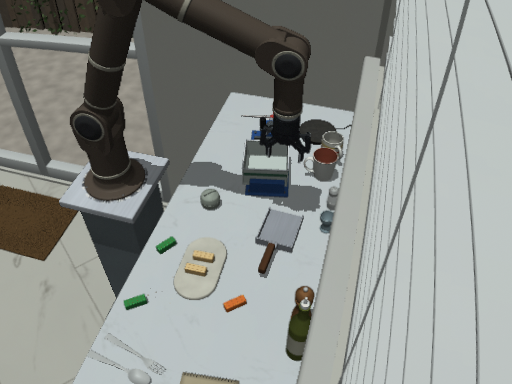

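Side view: tray around (200,267) with two fingers at (204,256) and (196,269); scoop pan (279,229), handle end (264,268); tin (267,160); egg timer (209,198), egg cup (327,220), shaker (333,197). The scene view shows the crank side. I'll enlarge both.

```bash
python3 - <<'E'
from h import *
a=cv2.imread("pics/s0.png");b=cv2.imread("pics/d0.png")
A=cv2.resize(a[150:290,90:290],(800,560),interpolation=3)
B=cv2.resize(b[110:310,150:350],(600,600),interpolation=3)
cv2.imwrite("pics/A.png",A);cv2.imwrite("pics/B.png",B)
g=unproj("side",[[204,256],[196,269],[200,267],[279,229],[265,268],[209,198],[333,197],[327,220]],[.034,.034,.012,.003,.036,.03,.045,.03]);print(g.round(3))
E
```

```text
[[ 0.447 -0.26   0.034]
 [ 0.44  -0.312  0.034]
 [ 0.442 -0.287  0.012]
 [ 0.635 -0.071  0.003]
 [ 0.635 -0.255  0.036]
 [ 0.38  -0.024  0.03 ]
 [ 0.785  0.077  0.045]
 [ 0.781 -0.016  0.03 ]]
```

View pics/A.png

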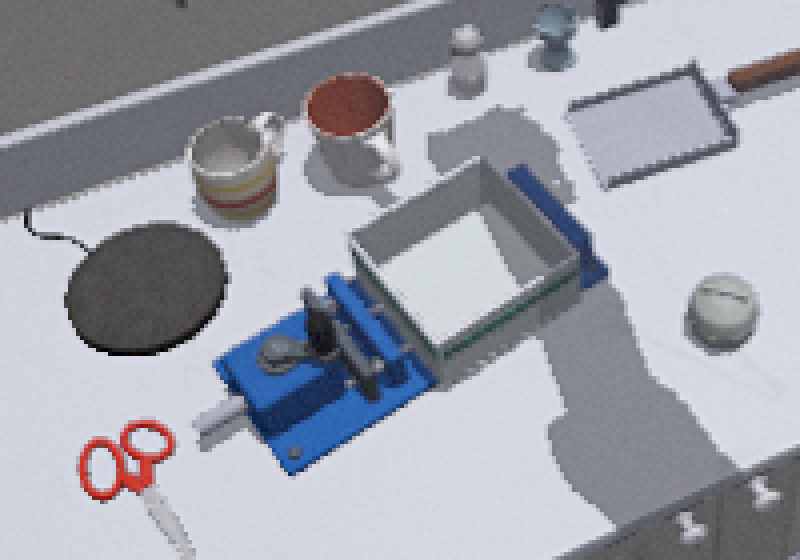

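View pics/B.png

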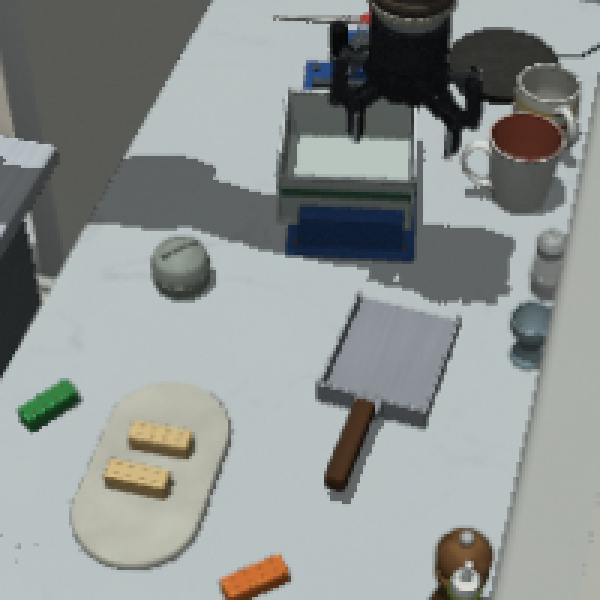

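```bash
python3 - <<'E'
from h import *
f=lambda pts,z:unproj("scene",np.array(pts)/4+[90-.375,150-.375],[z]*len(pts)).round(4)
print("rim",f([(480,158),(350,237),(440,352),(582,255)],.085))
print("base",f([(292,472),(215,362),(437,380)],.01))
print("fixed jaw top",f([(512,168),(592,265)],.058))
print("hub",f([(275,352)],.075),"knobtop",f([(310,293)],.131),"knobmid",f([(320,322)],.108))
g=lambda pts,z:unproj("side",np.array(pts)/3+[150-.333,110-.333],[z]*len(pts)).round(4)
print("fing1",g([(132,421),(193,432),(190,448),(130,440)],.034))
print("fing2",g([(108,460),(171,474),(167,491),(108,477)],.034))
print("handle",g([(366,402),(340,483)],.048), "pan nose",g([(360,296),(460,320)],.02),"back",g([(318,388),(427,413)],.03))
E
```

```text
rim [[0.6145 0.1253 0.085 ]
 [0.5788 0.2708 0.085 ]
 [0.4226 0.2412 0.085 ]
 [0.4627 0.085  0.085 ]]
base [[0.4125 0.3939 0.01  ]
 [0.5546 0.424  0.01  ]
 [0.4434 0.2452 0.01  ]]
fixed jaw top [[0.6102 0.0952 0.058 ]
 [0.4662 0.0741 0.058 ]]
hub [[0.4945 0.3708 0.075 ]] knobtop [[0.5    0.3262 0.131 ]] knobmid [[0.4836 0.3268 0.108 ]]
fing1 [[ 0.409  -0.2475  0.034 ]
 [ 0.4733 -0.2437  0.034 ]
 [ 0.4768 -0.2634  0.034 ]
 [ 0.4155 -0.2705  0.034 ]]
fing2 [[ 0.4031 -0.2997  0.034 ]
 [ 0.469  -0.2984  0.034 ]
 [ 0.472  -0.3185  0.034 ]
 [ 0.4105 -0.3189  0.034 ]]
handle [[ 0.634  -0.1707  0.048 ]
 [ 0.6338 -0.2735  0.048 ]] pan nose [[ 0.5871 -0.0063  0.02  ]
 [ 0.7015 -0.0119  0.02  ]] back [[ 0.5787 -0.1523  0.03  ]
 [ 0.6947 -0.1543  0.03  ]]
```

Call:
play_rows --steps '[0,0,0,40,-19,0,100,0,0,0,40,-19,0,100,0,0,0,40,-19,0,100,0,0,0,40,-19,0,100,0,0,0,40,-19,0,100,0,0,0,40,-19,0,100,0,0,0,40,-19,0,100,0,0,0,0,0,0,100]'

```text
clock: 0.95
eef_pos: [0.4865, 0.2875, 0.2057]
eef_rot: [-0.001, 0.709, 0.705, -0.002]
contact_force: [-0.4, -0.0, -0.6]
finger_gap: 0.0851
```

```bash
python3 - <<'E'
from h import *
p,Rr,s=pose(); print(p.round(4),Rr.as_matrix().round(3).tolist(),s["contact_force"])
im=save("wrist","w1"); print(proj("wrist",[[.49,.3265,.108],[.4936,.3675,.108]]))
cv2.imwrite("pics/w1b.png",cv2.resize(im,(800,600)))
E
```

```text
[0.4865 0.2875 0.2057] [[0.006, 1.0, -0.004], [1.0, -0.006, -0.002], [-0.002, -0.004, -1.0]] [-0.39397512 -0.00189009 -0.56385293]
[[251.01039038 135.51798874]
 [255.23243546  82.88322899]]
```

View pics/w1b.png

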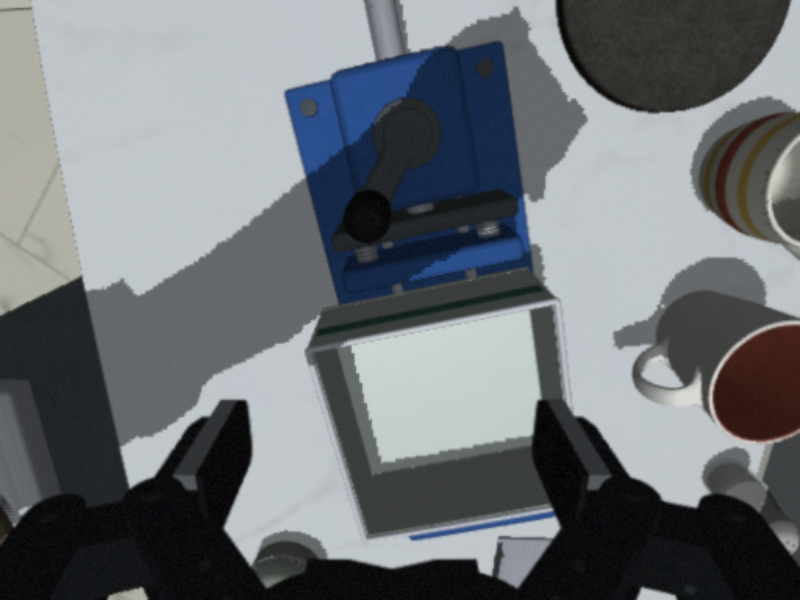

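Wrist view: knob top at (368,213) of the 800-wide picture, hub cap at (410,132), base far corners (287,90), (503,42); tin rim corners (308,350), (558,300), (365,537).

```bash
python3 - <<'E'
from h import *
f=lambda pts,z:unproj("wrist",np.array(pts)/1.5625-.18,[z]*len(pts)).round(4)
k=f([(368,213)],.131);h=f([(410,131)],.082);print("knob",k,"hub",h,h-k, "hub if z.09",f([(410,131)],.09))
b=f([(287,90),(503,42)],.01);print("base",b);print("rim",f([(308,350),(558,300),(365,537)],.085))
d=b[1]-b[0];a=np.arctan2(d[1],d[0]);u=np.array([-np.sin(a),np.cos(a)])
m=b.mean(0)[:2];print(np.degrees(a),"axis",m-.045*u,"origin",m-.23*u)
shift([k[0,0],k[0,1],.098])
E
```

```text
knob [[0.4784 0.3298 0.131 ]] hub [[0.4999 0.3667 0.082 ]] [[ 0.0215  0.0369 -0.049 ]] hub if z.09 [[0.4996 0.3668 0.09  ]]
base [[0.4196 0.3936 0.01  ]
 [0.563  0.422  0.01  ]]
rim [[0.4364 0.2371 0.085 ]
 [0.5898 0.2691 0.085 ]
 [0.468  0.0864 0.085 ]]
11.202320457655999 axis [0.50004233 0.36365737] origin [0.53598304 0.18218212]
shift mm [ 46.   -9.8 107.4] turn
```

Call:
play_rows --steps '[0,0,0,42,-9,0,100,0,0,0,0,0,45,100,0,0,0,0,0,45,100,0,0,0,0,0,15,100,0,0,0,0,0,0,0,0,0,0,0,0,0,0,0,0,0,0,0,0,0,0,0,0,0,0,0,0]'

```text
clock: 1.8
eef_pos: [0.4841, 0.3203, 0.0998]
eef_rot: [0.002, 0.713, 0.701, -0.003]
contact_force: [-7.1, -0.7, 3.4]
finger_gap: 0.028
```

```bash
cat > ck.py <<'E'
from h import *
import sys
C=np.array([.4999,.3660])
p,Rr,s=pose(); v=p[:2]-C; a=np.arctan2(v[1],v[0])
print("ang",np.degrees(a).round(1),"rad",np.hypot(*v).round(4),"z",p[2].round(4),"gap",s["finger_gap"],"F",s["contact_force"].round(1), "turn", Rr.as_matrix().round(3)[:2,:2].tolist())
n=int(sys.argv[1]); st=float(sys.argv[2]); rr=float(sys.argv[3]) if len(sys.argv)>3 else .045
cur=p.copy(); out=[]
for i in range(n):
    a-=np.radians(st); t=np.array([*(C+rr*np.array([np.cos(a),np.sin(a)])),p[2]])
    d=Rr.inv().apply(t-cur)*1000; cur=t; out.append(d.round(0).astype(int).tolist())
print(out)
E
python3 ck.py 8 30
```

```text
ang -109.1 rad 0.0483 z 0.0998 gap 0.028011675447201945 F [-7.1 -0.7  3.4] turn [[0.018, 1.0], [1.0, -0.018]]
[[16, -18, 0], [21, -11, 0], [23, 1, 0], [20, 13, 0], [11, 21, 0], [-1, 23, 0], [-13, 20, 0], [-21, 11, 0]]
```

Call:
play_rows --steps '[0,0,0,0,0,0,0,0,0,0,0,0,0,0]'

```text
clock: 2.0
eef_pos: [0.4839, 0.3202, 0.1011]
eef_rot: [0.002, 0.713, 0.701, -0.002]
contact_force: [2.3, 2.8, -14.3]
finger_gap: 0.0183
```

```bash
python3 ck.py 8 30
```

```text
ang -109.3 rad 0.0485 z 0.1011 gap 0.018318344617878096 F [  2.3   2.8 -14.3] turn [[0.018, 1.0], [1.0, -0.018]]
[[16, -18, 0], [21, -10, 0], [23, 1, 0], [19, 13, 0], [10, 21, 0], [-1, 23, 0], [-13, 19, 0], [-21, 10, 0]]
```

Call:
play_rows --steps '[0,0,0,0,0,0,100,0,0,0,0,0,0,100,0,0,0,0,0,0,100,0,0,0,11,-6,0,100,0,0,0,0,0,0,100]'

```text
clock: 2.5
eef_pos: [0.4806, 0.333, 0.1042]
eef_rot: [0.003, 0.714, 0.7, 0.001]
contact_force: [-0.9, -0.5, 0.6]
finger_gap: 0.0857
```

```bash
python3 - <<'E'
from h import *
p,Rr,s=pose(); print(p.round(4))
im=save("wrist","w2"); print(proj("wrist",[[.478,.329,.131],[.4999,.366,.131]]))
cv2.imwrite("pics/w2b.png",cv2.resize(im,(600,450)))
E
```

```text
[0.4806 0.333  0.1042]
[[241.877588   267.1047831 ]
 [287.45929932 195.99049449]]
```

View pics/w2b.png

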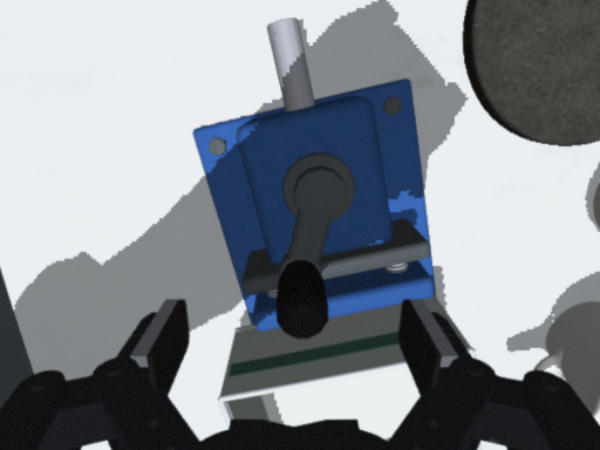

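The knob top is at (302,314) of the 600-wide picture, so the knob stands at about (0.486, 0.329): it was nudged a little along its circle. I'll re-centre and grip.

Call:
play_rows --steps '[0,0,0,-5,6,7,100,0,0,0,0,0,0,0,0,0,0,0,0,0,0,0,0,0,0,0,0,0,0,0,0,0,0,0,0,0,0,0,0,0,0,0]'

```text
clock: 3.15
eef_pos: [0.4872, 0.3253, 0.0965]
eef_rot: [0.003, 0.714, 0.7, -0.0]
contact_force: [-3.2, -0.4, 3.8]
finger_gap: 0.0201
```

```bash
python3 ck.py 8 30
```

```text
ang -107.4 rad 0.0427 z 0.0965 gap 0.0200827060456523 F [-3.2 -0.4  3.8] turn [[0.021, 1.0], [1.0, -0.021]]
[[10, -21, 0], [20, -11, 0], [23, 0, 0], [20, 12, 0], [11, 20, 0], [0, 23, 0], [-12, 20, 0], [-20, 11, 0]]
```

Call:
play_rows --steps '[0,0,0,8,-16,0,0,0,0,0,12,-12,0,0,0,0,0,0,0,0,0]'

```text
clock: 3.45
eef_pos: [0.462, 0.3387, 0.0966]
eef_rot: [0.007, 0.717, 0.697, -0.003]
contact_force: [-2.4, 5.3, -2.4]
finger_gap: 0.0197
```

```bash
python3 - <<'E'
from h import *
p,Rr,s=pose(); print(p.round(4),s["finger_gap"],s["contact_force"])
im=save("wrist","w3")
cv2.imwrite("pics/w3b.png",cv2.resize(im,(600,450)))
E
python3 ck.py 8 30
```

```text
[0.462  0.3387 0.0966] 0.019702918906017983 [-2.35670005  5.30731331 -2.37622112]
ang -143.7 rad 0.0465 z 0.0966 gap 0.019947215825279835 F [-5.6  1.3  1.8] turn [[0.028, 1.0], [1.0, -0.028]]
[[22, -8, 0], [23, 3, 0], [19, 14, 0], [9, 21, 0], [-3, 23, 0], [-14, 19, 0], [-21, 9, 0], [-23, -3, 0]]
```

View pics/w3b.png

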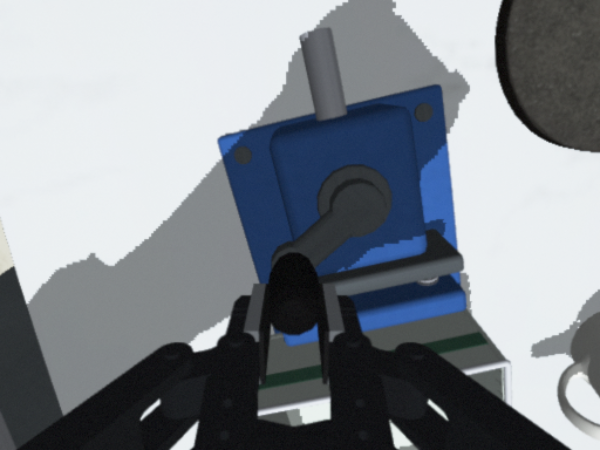

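Firm grip on the knob (between the pads at (295,300)). The crank follows; continuing round.

```bash
cat >> ck.py <<'E'
# rows assuming only ~88% of each is reached
a=np.arctan2(v[1],v[0]); o=[]
for i in range(n):
    b=a-np.radians(.88*st*i); t=C+rr*np.array([np.cos(b-np.radians(st)),np.sin(b-np.radians(st))]); c=C+(rr if i else np.hypot(*v))*np.array([np.cos(b),np.sin(b)])
    o.append((Rr.inv().apply([*(t-c),0])*1000).round(0).astype(int).tolist())
print(o)
E
python3 ck.py 7 30
```

```text
ang -143.7 rad 0.0465 z 0.0966 gap 0.019947215825279835 F [-5.6  1.3  1.8] turn [[0.028, 1.0], [1.0, -0.028]]
[[22, -8, 0], [23, 3, 0], [19, 14, 0], [9, 21, 0], [-3, 23, 0], [-14, 19, 0], [-21, 9, 0]]
[[22, -8, 0], [23, 1, 0], [20, 12, 0], [13, 19, 0], [3, 23, 0], [-8, 22, 0], [-17, 16, 0]]
```

Call:
play_rows --steps '[0,0,0,22,-8,0,0,0,0,0,23,1,0,0,0,0,0,20,12,0,0,0,0,0,13,19,0,0,0,0,0,3,23,0,0,0,0,0,-8,22,0,0]'

```text
clock: 4.1
eef_pos: [0.5123, 0.4103, 0.0967]
eef_rot: [-0.0, 0.713, 0.701, -0.019]
contact_force: [-6.8, 4.7, -0.2]
finger_gap: 0.0202
```

```bash
python3 ck.py 8 30
```

```text
ang 74.3 rad 0.046 z 0.0967 gap 0.020184265576806668 F [-6.8  4.7 -0.2] turn [[0.017, 0.999], [0.999, -0.018]]
[[-13, 20, 0], [-20, 12, 0], [-23, 0, 1], [-20, -12, 1], [-12, -20, 1], [0, -23, 1], [12, -20, 0], [20, -12, 0]]
[[-13, 20, 0], [-19, 13, 0], [-23, 3, 1], [-22, -8, 1], [-16, -17, 1], [-7, -22, 1], [3, -23, 1], [13, -19, 0]]
```

Call:
play_rows --steps '[0,0,0,-13,20,0,0,0,0,0,-19,14,0,0,0,0,0,-23,4,0,0,0,0,0,-22,-5,0,0,0,0,0,-18,-14,0,0,0,0,0,-11,-20,0,0,0,0,0,-2,-23,0,0,0,0,0,7,-22,0,0]'

```text
clock: 4.9
eef_pos: [0.4595, 0.3383, 0.0979]
eef_rot: [-0.018, 0.707, 0.707, -0.004]
contact_force: [30.7, 21.1, -38.4]
finger_gap: 0.0197
```

```bash
sed -i 's/\.88\*/.8*/' ck.py; python3 ck.py 8 32
```

```text
ang -145.5 rad 0.049 z 0.0979 gap 0.019733756222781344 F [ 30.7  21.1 -38.4] turn [[-0.0, 1.0], [1.0, 0.001]]
[[26, -5, 1], [24, 6, 0], [17, 18, 0], [5, 24, -1], [-8, 23, -1], [-19, 15, -1], [-25, 3, -1], [-22, -11, 0]]
[[26, -5, 1], [25, 3, 0], [21, 13, 0], [13, 21, 0], [3, 25, -1], [-8, 23, -1], [-18, 17, -1], [-23, 8, -1]]
```

```bash
cat >> ck.py <<'E'
R0=R.from_matrix([[0,1,0],[1,0,0],[0,0,-1]]); print("turn to level",(Rr.inv()*R0).as_rotvec().round(3))
E
python3 ck.py 1 10|tail -1
```

```text
turn to level [-0.03  -0.02   0.001]
```

Call:
play_rows --steps '[0,0,0,2,3,0,0]'

```text
clock: 5.0
eef_pos: [0.4591, 0.3423, 0.0971]
eef_rot: [-0.019, 0.706, 0.708, -0.005]
contact_force: [-22.2, -9.8, 22.0]
finger_gap: 0.0201
```

```bash
python3 ck.py 8 32
```

```text
ang -149.8 rad 0.0472 z 0.0971 gap 0.020053979312381204 F [-22.2  -9.8  22. ] turn [[-0.004, 0.999], [1.0, 0.004]]
[[25, -4, 1], [24, 8, 0], [16, 19, 0], [3, 25, -1], [-10, 23, -1], [-21, 14, -1], [-25, 1, -1], [-21, -12, 0]]
[[25, -4, 1], [24, 5, 0], [20, 15, 0], [11, 22, -1], [1, 25, -1], [-10, 23, -1], [-19, 16, -1], [-24, 6, -1]]
turn to level [-0.033 -0.021  0.004]
```

Call:
play_rows --steps '[-0.015,-0.01,0,21,-3,0,0,-0.015,-0.01,0,20,4,0,0,0,0,0,18,11,0,0,0,0,0,12,17,0,0,0,0,0,4,21,0,0,0,0,0,-4,21,0,0,0,0,0,-12,17,0,0]'

```text
clock: 5.7
eef_pos: [0.519, 0.4057, 0.0975]
eef_rot: [-0.012, 0.7, 0.714, -0.022]
contact_force: [-5.3, 7.9, 1.8]
finger_gap: 0.02
```

```bash
python3 ck.py 7 28
```

```text
ang 64.3 rad 0.0441 z 0.0975 gap 0.019969560038377146 F [-5.3  7.9  1.8] turn [[-0.02, 0.999], [1.0, 0.019]]
[[-13, 17, -1], [-20, 8, 0], [-22, -3, 0], [-18, -12, 1], [-10, -19, 1], [0, -22, 1], [11, -19, 1]]
[[-13, 17, -1], [-19, 10, 0], [-22, 2, 0], [-21, -7, 1], [-17, -14, 1], [-10, -19, 1], [-2, -22, 1]]
turn to level [-0.048  0.013  0.02 ]
```

Call:
play_rows --steps '[-0.024,0.006,0.01,-13,17,0,0,-0.024,0.006,0.01,-19,10,0,0,0,0,0,-22,2,0,0,0,0,0,-21,-7,0,0,0,0,0,-17,-14,0,0,0,0,0,-10,-19,0,0]'

```text
clock: 6.3
eef_pos: [0.4964, 0.3233, 0.0977]
eef_rot: [-0.015, 0.702, 0.712, 0.003]
contact_force: [5.9, 25.9, -20.3]
finger_gap: 0.0202
```

```bash
python3 ck.py 7 28
```

```text
ang -94.7 rad 0.0429 z 0.0977 gap 0.020169123645709452 F [  5.9  25.9 -20.3] turn [[-0.013, 1.0], [1.0, 0.013]]
[[5, -21, 0], [16, -15, 1], [21, -5, 1], [21, 5, 0], [16, 14, 0], [8, 20, 0], [-3, 22, 0]]
[[5, -21, 0], [15, -16, 1], [20, -9, 1], [22, -1, 1], [21, 7, 0], [16, 14, 0], [10, 20, 0]]
turn to level [-0.017 -0.026  0.013]
```

```bash
python3 - <<'E'
from h import *
a=save("scene","s4")[185:250,135:225]; b=save("wrist","w4")
a=cv2.resize(a,(400,289),interpolation=3); b=cv2.resize(b[180:384,100:420],(400,255)); cv2.imwrite("pics/c4.png",np.vstack([a,b]))
E
```

```text
(no output)
```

View pics/c4.png

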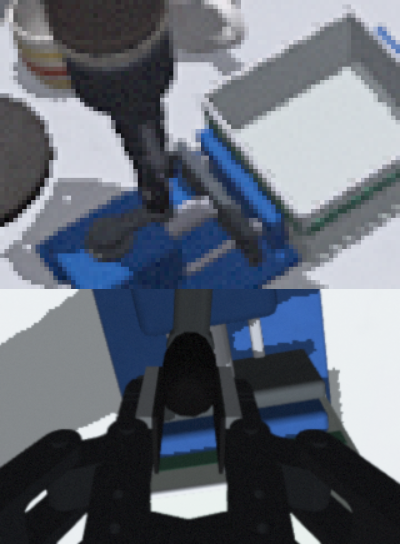

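The jaw is against the tin by now. Continuing about half a turn, then comparing the carriage–jaw gap.

Call:
play_rows --steps '[-0.01,-0.013,0.01,5,-21,0,0,-0.01,-0.013,0,15,-16,0,0,0,0,0,20,-9,0,0,0,0,0,22,-1,0,0,0,0,0,21,7,0,0]'

```text
clock: 6.9
eef_pos: [0.4554, 0.3908, 0.0975]
eef_rot: [0.007, 0.709, 0.705, -0.009]
contact_force: [-0.7, -10.8, 8.4]
finger_gap: 0.0197
```

```bash
python3 ck.py 7 28;python3 - <<'E'
from h import *
save("scene","s5");b=save("wrist","w5"); cv2.imwrite("pics/w5b.png",cv2.resize(b,(800,600)))
E
```

```text
ang 150.8 rad 0.0509 z 0.0975 gap 0.01973833427121871 F [ -0.7 -10.8   8.4] turn [[0.007, 1.0], [1.0, -0.007]]
[[13, 20, 0], [7, 21, 0], [-3, 22, 0], [-13, 17, 0], [-20, 9, 0], [-22, -1, 1], [-19, -11, 0]]
[[13, 20, 0], [9, 20, 0], [1, 22, 0], [-7, 20, 0], [-15, 16, 0], [-20, 9, 0], [-22, 1, 1]]
turn to level [-0.002  0.023 -0.007]
```

View pics/w5b.png

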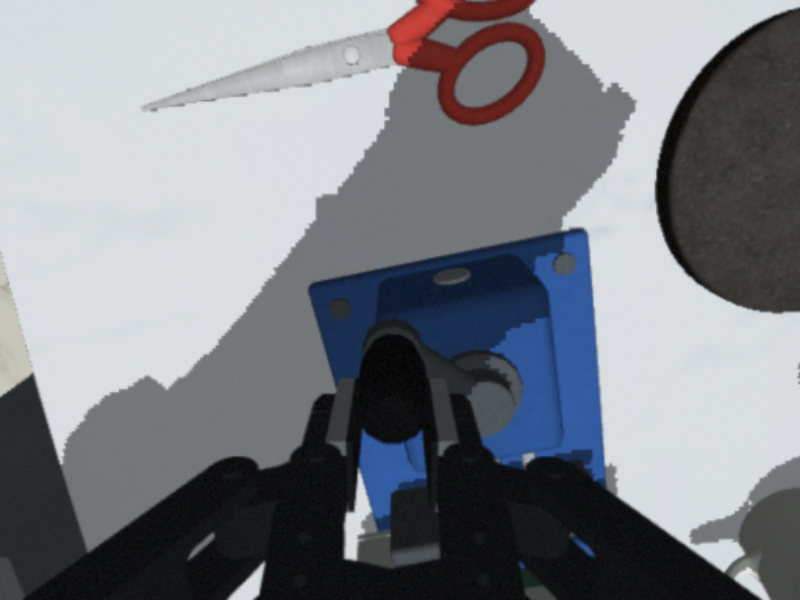

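```bash
python3 - <<'E'
from h import *
w=cv2.imread("pics/w1.png")[110:215,190:370]; s0=cv2.imread("pics/s0.png")[195:260,150:240];s5=cv2.imread("pics/s5.png")[195:260,150:240]
A=cv2.resize(w,(600,350),interpolation=3); B=np.hstack([cv2.resize(x,(300,217),interpolation=3) for x in(s0,s5)])
cv2.imwrite("pics/c5.png",np.vstack([A,B]))
E
```

```text
(no output)
```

View pics/c5.png

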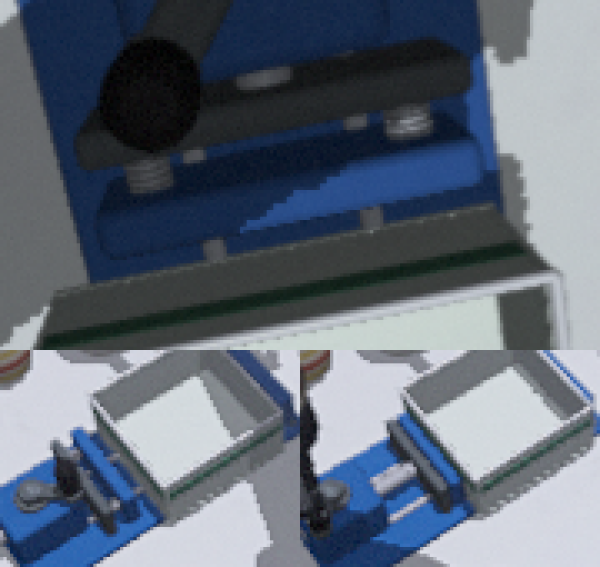

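```bash
python3 - <<'E'
from h import *
k,D,T=K("wrist")
# rebuild wrist cam pose at w1: same offset as tool; use current cam relative to tool
p,Rr,s=pose(); M=np.eye(4);M[:3,:3]=Rr.as_matrix();M[:3,3]=p
X=T@M
M1=np.eye(4);M1[:3,:3]=[[.006,1,-.004],[1,-.006,-.002],[-.002,-.004,-1]];M1[:3,3]=[.4865,.2875,.2057]
T1=X@np.linalg.inv(M1)
f=lambda pts,z:unproj("wrist",np.array(pts)/(10/3)+[190-.35,110-.35],[z]*len(pts),(k,D,T1))
C=np.array([.4999,.366])
for deg in(11.2,12,13):
  u=np.array([-np.sin(np.radians(deg)),np.cos(np.radians(deg))])
  for nm,pts in(("front",[(110,255),(480,188)]),("back",[(105,205),(475,120)])):
    P=f(pts,.058)[:,:2]; print(deg,nm,((P-C)@u+.185).round(4))
E
```

```text
11.2 front [0.0993 0.0978]
11.2 back [0.1151 0.1187]
12 front [0.1001 0.0971]
12 back [0.1159 0.118 ]
13 front [0.1012 0.0961]
13 back [0.1169 0.117 ]
```

Call:
play_rows --steps '[0,0.01,0,13,20,0,0,0,0.01,0,8,20,0,0,0,0,0,-1,20,0,0]'

```text
clock: 7.3
eef_pos: [0.5002, 0.4136, 0.0973]
eef_rot: [-0.007, 0.706, 0.708, -0.013]
contact_force: [-35.6, -4.3, 24.6]
finger_gap: 0.02
```

```bash
python3 ck.py 7 28;python3 - <<'E'
from h import *
s5=cv2.imread("pics/s5.png")
s6=save("scene","s6");s6=s6[195:260,150:240];s5=s5[195:260,150:240]
cv2.imwrite("pics/c6.png",np.hstack([cv2.resize(x,(400,289),interpolation=3) for x in(s5,s6)]))
E
```

```text
ang 89.6 rad 0.0476 z 0.0973 gap 0.019983134234476164 F [-35.6  -4.3  24.6] turn [[-0.003, 1.0], [1.0, 0.003]]
[[-8, 21, -1], [-15, 16, 0], [-21, 7, 0], [-22, -3, 0], [-17, -13, 1], [-9, -20, 1], [1, -22, 1]]
[[-8, 21, -1], [-13, 17, 0], [-19, 11, 0], [-22, 3, 0], [-21, -5, 0], [-17, -13, 1], [-11, -19, 1]]
turn to level [-0.028  0.008  0.003]
```

View pics/c6.png

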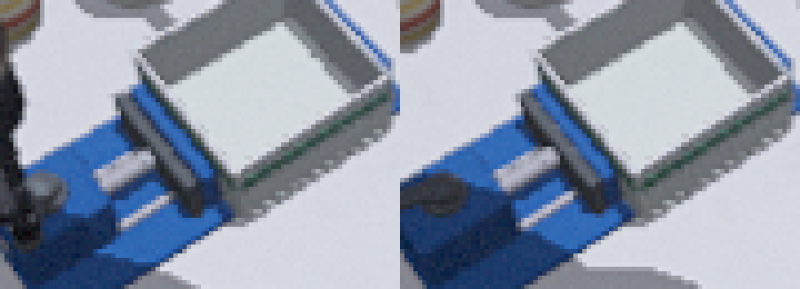

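Tin is firmly against the fixed jaw, springs nearly closed (carriage right behind the jaw on the right picture). Release the knob and rise.

Call:
play_rows --steps '[0,0,0,0,0,0,0,0,0,0,0,0,0,100,0,0,0,0,0,0,100,0,0,0,0,0,0,100,0,0,0,0,0,-50,100,0,0,0,0,0,-50,100,0,0,0,0,0,-45,100]'

```text
clock: 8.05
eef_pos: [0.4952, 0.4114, 0.2363]
eef_rot: [-0.013, 0.704, 0.709, -0.03]
contact_force: [1.3, 0.6, 0.1]
finger_gap: 0.0852
```

```bash
python3 - <<'E'
from h import *
p,Rr,s=pose();print(p,s["contact_force"])
# target above tray, jaws along world y: yaw variants
R0=R.from_matrix([[0,1,0],[1,0,0],[0,0,-1]])
for a in(90,-90):
  Rt=R.from_euler("z",a,degrees=True)*R0; print(a); shift([.45,-.2,.25],Rt)
print(s["qpos"].round(2))
E
```

```text
[0.49517679 0.4113776  0.23627177] [1.30006286 0.55064944 0.13278997]
90
shift mm [-611.2  -49.6    3.5] turn [-0.0666 -0.0299 -1.5635]
-90
shift mm [-611.2  -49.6    3.5] turn [-0.0299  0.0667  1.5769]
[-0.63  0.47 -0.18  1.44  0.06  1.29 -0.81]
```

Call:
play_rows --steps '[0,0,0,-48,0,0,100,0,0,0,-48,0,0,100,0,0,0,-48,0,0,100,0,0,0,-48,0,0,100,0,0,0,-48,0,0,100,0,0,0,-48,0,0,100,0,0,0,-48,0,0,100,0,0,0,-48,0,0,100]'

```text
clock: 8.85
eef_pos: [0.5089, 0.0226, 0.2531]
eef_rot: [-0.009, 0.704, 0.71, -0.014]
contact_force: [1.0, -1.6, -0.7]
finger_gap: 0.0853
```

Call:
play_rows --steps '[0,0,0,-48,0,0,100,0,0,0,-48,0,0,100,0,0,0,-48,0,0,100,0,0,0,-48,0,0,100,0,0,0,-48,0,0,100]'

```text
clock: 9.35
eef_pos: [0.5119, -0.2276, 0.2589]
eef_rot: [-0.002, 0.706, 0.708, -0.011]
contact_force: [0.3, 0.1, 0.2]
finger_gap: 0.0853
```

```bash
python3 - <<'E'
from h import *
p,Rr,s=pose();print(p,s["contact_force"],s["qpos"].round(2))
R0=R.from_matrix([[0,1,0],[1,0,0],[0,0,-1]])
for a in(90,-90):
  Rt=R.from_euler("z",a,degrees=True)*R0; print(a); shift([.40,-.2,.25],Rt)
E
```

```text
[ 0.51193722 -0.22757062  0.25894208] [0.26643889 0.14805491 0.1811387 ] [ 0.21  0.27  0.14  1.69 -0.02  1.2   0.35]
90
shift mm [  28.1 -111.6   10.8] turn [-0.025  -0.0055 -1.5672]
-90
shift mm [  28.1 -111.6   10.8] turn [-0.0055  0.0251  1.5742]
```

Call:
play_rows --steps '[0,0.003,0.149,0,0,0,100,0,0.003,0.149,0,0,0,100,0,0.003,0.149,0,0,0,100,0,0.003,0.149,0,0,0,100,0,0,0.149,0,0,0,100,0,0,0.149,0,0,0,100,0,0,0.149,0,0,0,100,0,0,0.149,0,0,0,100]'

```text
clock: 10.15
eef_pos: [0.5106, -0.2507, 0.2626]
eef_rot: [0.007, 0.983, 0.183, -0.004]
contact_force: [0.7, 0.3, 0.3]
finger_gap: 0.0854
```

```bash
python3 - <<'E'
from h import *
p,Rr,s=pose();print(p,s["contact_force"],s["qpos"].round(2))
R0=R.from_matrix([[0,1,0],[1,0,0],[0,0,-1]])
Rt=R.from_euler("z",-90,degrees=True)*R0;  shift([.40,-.26,.25],Rt)
E
```

```text
[ 0.51064149 -0.25073097  0.26261256] [0.66964592 0.27163116 0.30483967] [ 0.09  0.28  0.34  1.68 -0.08  1.2  -0.75]
shift mm [-106.4  -31.3   13.3] turn [0.0142 0.0082 0.3682]
```

Call:
play_rows --steps '[0.007,0.004,0.14,0,0,0,100,0.007,0.004,0.14,0,0,0,100,0,0,0.12,0,0,0,100,0,0,0,-45,10,0,100,0,0,0,-35,15,0,100,0,0,0,0,0,0,100]'

```text
clock: 10.75
eef_pos: [0.4289, -0.279, 0.2641]
eef_rot: [0.004, 1.0, -0.029, 0.003]
contact_force: [-0.5, -1.1, 0.3]
finger_gap: 0.0854
```

```bash
python3 - <<'E'
from h import *
p,Rr,s=pose();print(p,s["contact_force"],s["qpos"].round(2))
R0=R.from_matrix([[0,1,0],[1,0,0],[0,0,-1]])
Rt=R.from_euler("z",-90,degrees=True)*R0;  shift([.44,-.26,.12],Rt)
im=save("wrist","w7");save("side","d7");np.save("T7",K("wrist")[2]); cv2.imwrite("pics/w7b.png",cv2.resize(im,(800,600)))
E
```

```text
[ 0.42886008 -0.27901429  0.26407584] [-0.49493977 -1.06397405  0.29419284] [ 0.1   0.16  0.44  1.82 -0.07  1.16 -1.07]
shift mm [  9.  -20.8 144. ] turn [ 0.0079 -0.0067 -0.0587]
```

View pics/w7b.png

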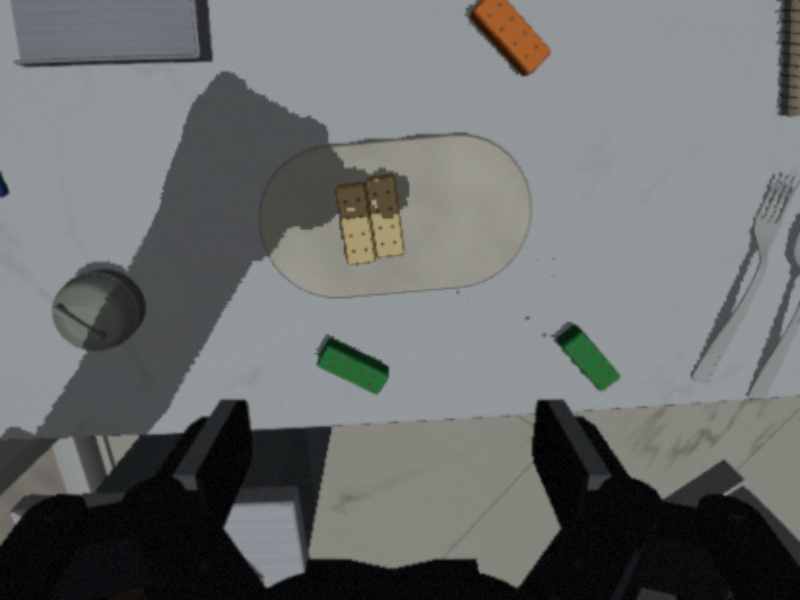

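Two fingers now lie side by side, touching, at about (356,224) and (386,217) — one has been knocked next to the other. Together they are 48 mm wide, so they can be gripped as a pair.

```bash
python3 - <<'E'
from h import *
f=lambda pts,z:unproj("wrist",np.array(pts)/1.5625-.18,[z]*len(pts))
# corners of top faces: left bar TL,BL ; right bar TR,BR ; shared seam
P=f([(337,187),(347,264),(395,176),(404,256),(366,182),(375,260)],.033)
print(P.round(4)[:,:2]); c=P[:4].mean(0); 
ang=np.degrees([np.arctan2(*(P[i]-P[i+1])[[1,0]]) for i in(0,2,4)]); print("c",c.round(4),"long axis deg",ang)
print("scoop nose corners?",f([(17,63),(198,60)],.003).round(4))
R0=R.from_matrix([[0,1,0],[1,0,0],[0,0,-1]])
Rt=R.from_euler("z",-90+ang.mean(),degrees=True)*R0;  shift([c[0],c[1],.12],Rt)
E
```

```text
[[ 0.4798 -0.2387]
 [ 0.4179 -0.2414]
 [ 0.4857 -0.2842]
 [ 0.4219 -0.2881]
 [ 0.4824 -0.2615]
 [ 0.4199 -0.2644]]
c [ 0.4513 -0.2631  0.033 ] long axis deg [2.55533822 3.57006927 2.72821396]
scoop nose corners? [[ 0.592   0.0134  0.003 ]
 [ 0.5821 -0.1346  0.003 ]]
shift mm [ 16.7 -15.8 144.1] turn [ 0.0075 -0.008  -0.1064]
```

Call:
play_rows --steps '[0.007,-0.008,-0.106,0,0,0,100,0,0,0,17,-16,40,100,0,0,0,0,0,45,100,0,0,0,0,0,45,100,0,0,0,0,0,0,100]'

```text
clock: 11.35
eef_pos: [0.4587, -0.2605, 0.1335]
eef_rot: [0.003, 1.0, 0.03, 0.006]
contact_force: [-0.4, -0.5, 0.4]
finger_gap: 0.0854
```

```bash
python3 - <<'E'
from h import *
p,Rr,s=pose();print(p,s["contact_force"])
R0=R.from_matrix([[0,1,0],[1,0,0],[0,0,-1]])
Rt=R.from_euler("z",-87,degrees=True)*R0;  shift([.4515,-.263,.016],Rt)
E
```

```text
[ 0.45869912 -0.26052337  0.13351436] [-0.40431014 -0.50449918  0.42628352]
shift mm [ -8.7   1.4 117.4] turn [ 0.0055 -0.0115  0.0076]
```

Call:
play_rows --steps '[0.005,-0.011,0.007,-7,2,40,100,0,0,0,0,0,40,100,0,0,0,0,0,25,100,0,0,0,0,0,0,100]'

```text
clock: 11.75
eef_pos: [0.4611, -0.2654, 0.0317]
eef_rot: [0.002, 1.0, 0.028, 0.005]
contact_force: [-0.8, -0.3, 0.8]
finger_gap: 0.0853
```

```bash
python3 - <<'E'
from h import *
p,Rr,s=pose();print(p,s["contact_force"])
R0=R.from_matrix([[0,1,0],[1,0,0],[0,0,-1]])
Rt=R.from_euler("z",-87,degrees=True)*R0;  shift([.4515,-.263,.016],Rt)
E
```

```text
[ 0.46113161 -0.26544078  0.03171188] [-0.84909914 -0.31929685  0.78076974]
shift mm [-9.6 -3.  15.6] turn [ 0.0044 -0.0092  0.0038]
```

Call:
play_rows --steps '[0.004,-0.009,0,-9,-2,13,100,0,0,0,0,0,0,0,0,0,0,0,0,0,0,0,0,0,0,0,0,0,0,0,0,0,0,0,0,0,0,0,0,0,0,0]'

```text
clock: 12.35
eef_pos: [0.4576, -0.2664, 0.0255]
eef_rot: [0.002, 1.0, 0.028, 0.005]
contact_force: [-1.1, 0.4, -0.4]
finger_gap: 0.0124
```

Call:
play_rows --steps '[0,0,0,0,0,-30,0,0,0,0,0,0,-45,0,0,0,0,0,0,-40,0,0,0,0,0,0,0,0]'

```text
clock: 12.75
eef_pos: [0.4559, -0.2659, 0.1445]
eef_rot: [0.002, 1.0, 0.028, 0.004]
contact_force: [0.2, -0.0, -0.1]
finger_gap: 0.0001
```

```bash
python3 - <<'E'
from h import *
p,Rr,s=pose();print(p,s["contact_force"],s["qpos"].round(2))
d=save("side","d8");b=save("wrist","w8")
k=cv2.resize(d[170:300,150:350],(600,390),interpolation=3)
cv2.imwrite("pics/c8.png",np.vstack([k,cv2.resize(b[200:300,120:400],(600,210))]))
E
```

```text
[ 0.45586685 -0.26588667  0.14449072] [ 0.24337407 -0.02686077 -0.06215206] [ 0.12  0.32  0.4   1.94 -0.16  0.91 -0.92]
```

View pics/c8.png

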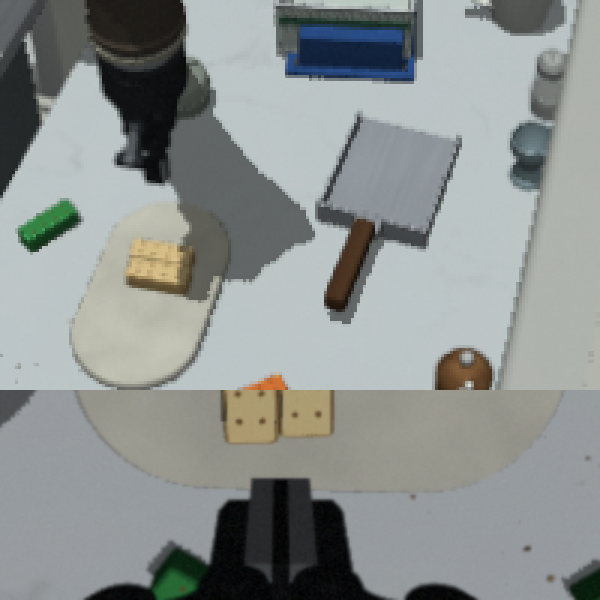

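The fingers closed above the bars (open tips sit 13 mm higher than I allowed). The bars are undisturbed, at crop (225–330, 390–440), centred on the gripper. I'll go deeper.

Call:
play_rows --steps '[0,0,0,0,0,0,100,0,0,0,-3,0,0,100,0,0,0,0,0,0,100,0,0,0,0,0,45,100,0,0,0,0,0,45,100,0,0,0,0,0,25,100,0,0,0,0,0,0,100]'

```text
clock: 13.55
eef_pos: [0.4487, -0.2635, 0.0179]
eef_rot: [-0.0, 1.0, 0.029, -0.001]
contact_force: [0.2, -1.0, -0.1]
finger_gap: 0.0854
```

```bash
python3 - <<'E'
from h import *
p,Rr,s=pose();print(p,s["contact_force"])
R0=R.from_matrix([[0,1,0],[1,0,0],[0,0,-1]])
Rt=R.from_euler("z",-87,degrees=True)*R0;  shift([.4515,-.264,.010],Rt)
E
```

```text
[ 0.44871354 -0.26353368  0.01787502] [ 0.24406693 -1.02437881 -0.11269134]
shift mm [2.8 0.6 7.9] turn [-0.0006  0.0015  0.0048]
```

Call:
play_rows --steps '[0,0,0,3,0,10,100,0,0,0,0,0,0,0,0,0,0,0,0,0,0,0,0,0,0,0,0,0,0,0,0,0,0,0,0,0,0,0,0,0,0,0,0,0,0,0,0,0,0]'

```text
clock: 14.25
eef_pos: [0.4562, -0.2616, 0.0153]
eef_rot: [-0.002, 1.0, 0.029, 0.003]
contact_force: [-8.7, 9.6, 25.3]
finger_gap: 0.0042
```

```bash
python3 - <<'E'
from h import *
p,Rr,s=pose();print(p,s["contact_force"],s["finger_gap"])
d=save("side","d9");b=save("wrist","w9")
k=cv2.resize(d[180:310,150:270],(500,540),interpolation=3)
cv2.imwrite("pics/c9.png",np.hstack([k,cv2.resize(b[150:384,170:340],(300,413))[:540] if 0 else cv2.resize(b[120:384,150:360],(300,540))]))
E
```

```text
[ 0.45617452 -0.26162261  0.01531356] [-8.72631811  9.56046735 25.29390988] 0.004219874026928609
```

View pics/c9.png

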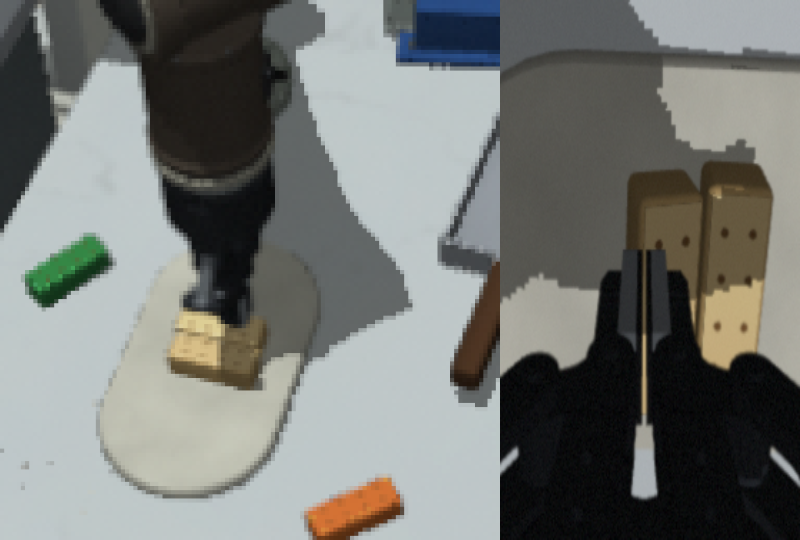

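The gripper has closed on top of the left bar: the pair spans crop x 628–770 while the gripper sits at 645, so I was about 19 mm off in y. I'll open, rise and measure by colour segmentation.

Call:
play_rows --steps '[0,0,0,0,0,-4,100,0,0,0,0,0,0,100,0,0,0,0,0,0,100,0,0,0,0,0,0,100,0,0,0,0,0,-45,100,0,0,0,-15,0,-45,100,0,0,0,-15,0,0,100,0,0,0,0,0,0,100]'

```text
clock: 15.15
eef_pos: [0.4251, -0.264, 0.1133]
eef_rot: [-0.001, 1.0, 0.03, 0.003]
contact_force: [0.6, 0.8, -0.6]
finger_gap: 0.0851
```

```bash
cat > seg.py <<'E'
from h import *
def tan(im):
    h=cv2.cvtColor(cv2.GaussianBlur(im,(3,3),0),cv2.COLOR_BGR2HSV); m=cv2.inRange(h,(12,70,50),(28,220,255))
    return cv2.morphologyEx(m,cv2.MORPH_CLOSE,np.ones((3,3)))
def bars(n,im,z=.034,lo=150):
    cs=cv2.findContours(tan(im),cv2.RETR_EXTERNAL,cv2.CHAIN_APPROX_NONE)[0]
    for c in cs:
        if cv2.contourArea(c)<lo: continue
        q=unproj(n,c[:,0,:],[z]*len(c))[:,:2]; rc=cv2.minAreaRect((q*1000).astype(np.float32))
        print(n,"area",cv2.contourArea(c),"px",c[:,0].mean(0).round(0),"rect mm",np.round(rc[0],1),np.round(rc[1],1),round(rc[2],1))
if __name__=="__main__":
    import sys
    p,Rr,s=pose();print(p.round(4),s["contact_force"].round(1),s["finger_gap"], Rr.as_matrix().round(3).tolist())
    im=save("wrist",sys.argv[1]+"w"); bars("wrist",im); im=save("side",sys.argv[1]+"d"); bars("side",im,lo=60)
E
python3 seg.py a
```

```text
[ 0.4251 -0.264   0.1133] [ 0.6  0.8 -0.6] 0.08510454184593849 [[0.998, 0.059, 0.007], [0.059, -0.998, 0.003], [0.007, -0.003, -1.0]]
wrist area 2267.0 px [252. 164.] rect mm [ 450.5 -264.4] [64.6 23.7] 0.5
wrist area 2336.5 px [290. 162.] rect mm [ 453.8 -293.9] [64.5 24.5] 0.9
wrist area 1120.0 px [429.  16.] rect mm [ 568.9 -381.6] [32.8 24.8] 37.8
side area 191.0 px [234. 303.] rect mm [ 583.4 -389.7] [64.7 32.2] 42.5
side area 191.0 px [301. 300.] rect mm [ 766.1 -341. ] [ 49.  105.8] 2.6
side area 332.0 px [202. 263.] rect mm [ 449.3 -284. ] [65.  65.6] 6.2
side area 152.5 px [266. 257.] rect mm [ 629.  -213.9] [109.6  20.9] 86.9
side area 3806.5 px [ 30. 220.] rect mm [-208.  -297.8] [360.2 251.2] 0.8
side area 118.5 px [14. 14.] rect mm [-1448.3  1216.5] [ 65.4 560.8] 48.3
```

Call:
play_rows --steps '[0,0,0.045,27,15,0,100,0,0,0,0,0,45,100,0,0,0,0,0,25,100,0,0,0,0,0,0,100]'

```text
clock: 15.65
eef_pos: [0.4589, -0.2762, 0.0377]
eef_rot: [-0.002, 1.0, 0.008, 0.003]
contact_force: [0.1, 0.2, 0.1]
finger_gap: 0.0853
```

```bash
cat > go.py <<'E'
from h import *
import sys
a=[float(x) for x in sys.argv[1:]]
p,Rr,s=pose();print(p.round(4),s["contact_force"].round(1),s["finger_gap"].__round__(4))
R0=R.from_matrix([[0,1,0],[1,0,0],[0,0,-1]])
shift(a[:3],R.from_euler("z",a[3],degrees=True)*R0)
E
python3 go.py .452 -.279 .010 -89.3
```

```text
[ 0.4589 -0.2762  0.0377] [0.1 0.2 0.1] 0.0853
shift mm [-7.1  2.8 27.7] turn [-0.0036 -0.0066  0.0032]
```

Call:
play_rows --steps '[-0.003,-0.006,0,-7,3,20,100,0,0,0,0,0,12,100,0,0,0,0,0,0,100]'

```text
clock: 15.95
eef_pos: [0.4525, -0.2786, 0.0037]
eef_rot: [-0.001, 1.0, 0.008, -0.001]
contact_force: [-0.4, 0.9, -0.4]
finger_gap: 0.0855
```

```bash
python3 go.py .452 -.279 .010 -89.3
```

```text
[ 0.4525 -0.2786  0.0037] [-0.4  0.9 -0.4] 0.0855
shift mm [-0.6  0.4 -6.3] turn [-0.002   0.0023  0.0041]
```

Call:
play_rows --steps '[0,0,0,0,0,-5,100,0,0,0,0,0,0,0,0,0,0,0,0,0,0,0,0,0,0,0,0,0,0,0,0,0,0,0,0,0,0,0,0,0,0,0]'

```text
clock: 16.55
eef_pos: [0.4555, -0.2794, 0.0131]
eef_rot: [-0.0, 1.0, 0.008, 0.002]
contact_force: [-0.2, -1.6, -0.4]
finger_gap: 0.0121
```

```bash
python3 - <<'E'
from seg import *
p,Rr,s=pose();print(p.round(4),s["finger_gap"]); bars("wrist",save("wrist","bw")); bars("side",save("side","bd"),lo=60)
E
```

```text
[ 0.4555 -0.2794  0.0131] 0.01210737112927616
wrist area 2629.5 px [226. 255.] rect mm [ 451.9 -264.7] [68.4 23.6] 0.6
wrist area 2894.0 px [275. 252.] rect mm [ 455.  -294.3] [68.2 23.6] 1.0
wrist area 241.0 px [501.  39.] rect mm [ 561.5 -384.6] [14.5  7.9] 59.0
wrist area 2668.0 px [470.  28.] rect mm [ 566.6 -369.6] [41.7 21.4] 42.8
side area 195.5 px [234. 303.] rect mm [ 583.7 -389.9] [64.7 32.1] 42.5
side area 194.0 px [301. 300.] rect mm [ 766.1 -341. ] [ 49.  105.8] 2.6
side area 208.5 px [203. 265.] rect mm [ 449.8 -287.6] [64.2 62.2] 7.2
side area 156.5 px [266. 257.] rect mm [ 629.  -213.9] [109.6  20.9] 86.9
side area 3806.5 px [ 30. 220.] rect mm [-208.  -297.8] [360.2 251.2] 0.8
side area 110.5 px [13. 12.] rect mm [-1443.8  1220.8] [ 63.1 560.5] 45.7
```

Bars have not moved, so the tips passed over them: the real tips sit higher than I assumed. I'll open and descend in small steps until the tips feel the tray.

Call:
play_rows --steps '[0,0,0,0,0,-3,100,0,0,0,-3,0,0,100,0,0,0,0,0,0,100,0,0,0,0,0,0,100,0,0,0,0,0,6,100,0,0,0,0,0,5,100,0,0,0,0,0,0,100]'

```text
clock: 17.35
eef_pos: [0.4518, -0.2793, 0.004]
eef_rot: [-0.0, 1.0, 0.008, 0.001]
contact_force: [0.6, 0.5, -0.1]
finger_gap: 0.0854
```

```bash
python3 go.py .452 -.279 -.005 -89.3; python3 -c "
from station import r;print(r.grasp_offset,[x for x in dir(r) if x[0]!='_'])"
```

```text
[ 0.4518 -0.2793  0.004 ] [ 0.6  0.5 -0.1] 0.0854
shift mm [ 0.2 -0.2  9. ] turn [-0.0005 -0.0026  0.0044]
0.0187 ['PlanningError', 'close_job', 'grasp_offset']
```

Call:
play_rows --steps '[0,0,0,0,0,4,100,0,0,0,0,0,0,100]'

```text
clock: 17.55
eef_pos: [0.4516, -0.2792, -0.0008]
eef_rot: [-0.0, 1.0, 0.008, 0.001]
contact_force: [0.4, -0.1, -0.1]
finger_gap: 0.0855
```

Call:
play_rows --steps '[0,0,0,0,0,4,100,0,0,0,0,0,0,100]'

```text
clock: 17.75
eef_pos: [0.4516, -0.2792, -0.0052]
eef_rot: [-0.0, 1.0, 0.008, 0.001]
contact_force: [1.1, -0.1, -0.0]
finger_gap: 0.0852
```

Call:
play_rows --steps '[0,0,0,0,0,0,0,0,0,0,0,0,0,0,0,0,0,0,0,0,0,0,0,0,0,0,0,0]'

```text
clock: 18.15
eef_pos: [0.452, -0.2794, -0.0045]
eef_rot: [-0.0, 1.0, 0.008, 0.001]
contact_force: [0.0, -0.5, -1.1]
finger_gap: 0.0464
```

Call:
play_rows --steps '[0,0,0,0,0,0,0,0,0,0,0,0,0,0]'

```text
clock: 18.35
eef_pos: [0.4519, -0.2794, -0.0045]
eef_rot: [-0.0, 1.0, 0.008, 0.001]
contact_force: [0.2, 0.4, -0.0]
finger_gap: 0.0465
```

Gap 46.5 mm: the pair is held. Lifting and carrying to above the scoop pan.

Call:
play_rows --steps '[0,0,0,0,0,-40,0,0,0,0,0,0,-50,0,0,0,0,0,0,-40,0,0,0,0,35,-35,0,0,0,0,0,35,-35,0,0,0,0,0,35,-35,0,0,0,0,0,35,-35,0,0,0,0,0,0,0,0,0]'

```text
clock: 19.15
eef_pos: [0.5927, -0.1344, 0.1307]
eef_rot: [-0.001, 1.0, 0.005, 0.002]
contact_force: [-0.7, 0.5, -1.2]
finger_gap: 0.0464
```

```bash
python3 go.py .639 -.095 .10 -90; python3 - <<'E'
from seg import *
im=save("side","ed"); bars("side",im,z=.04,lo=60); w=save("wrist","ew"); bars("wrist",w); cv2.imwrite("pics/ewb.png",cv2.resize(w,(800,600)))
E
```

```text
[ 0.5927 -0.1344  0.1307] [-0.7  0.5 -1.2] 0.0464
shift mm [ 46.6 -38.9  31. ] turn [-0.0023 -0.0033  0.0096]
side area 186.5 px [234. 303.] rect mm [ 584.5 -393. ] [63.7 31.7] 43.4
side area 194.0 px [301. 300.] rect mm [ 766.4 -344.6] [ 48.8 105.3] 2.6
side area 152.0 px [266. 257.] rect mm [ 629.8 -218.1] [109.   21.5] 88.0
side area 94.0 px [267. 208.] rect mm [583.9 -24.1] [23.2 71.1] 14.6
side area 3808.5 px [ 30. 220.] rect mm [-202.5 -301.7] [358.3 249.8] 0.8
side area 65.0 px [85. 23.] rect mm [-799.1 1102.4] [ 53.6 201.2] 31.8
side area 78.0 px [14. 13.] rect mm [-1426.4  1219.2] [ 78.9 522.3] 45.0
wrist area 12638.5 px [251. 269.] rect mm [ 500.8 -141.4] [146.5  98. ] 1.3
wrist area 839.5 px [494. 190.] rect mm [ 586.2 -362.8] [67.5 25.7] 42.9
wrist area 2917.5 px [353. 142.] rect mm [ 629.  -225.5] [106.3  23. ] 86.6
```

View pics/ewb.png

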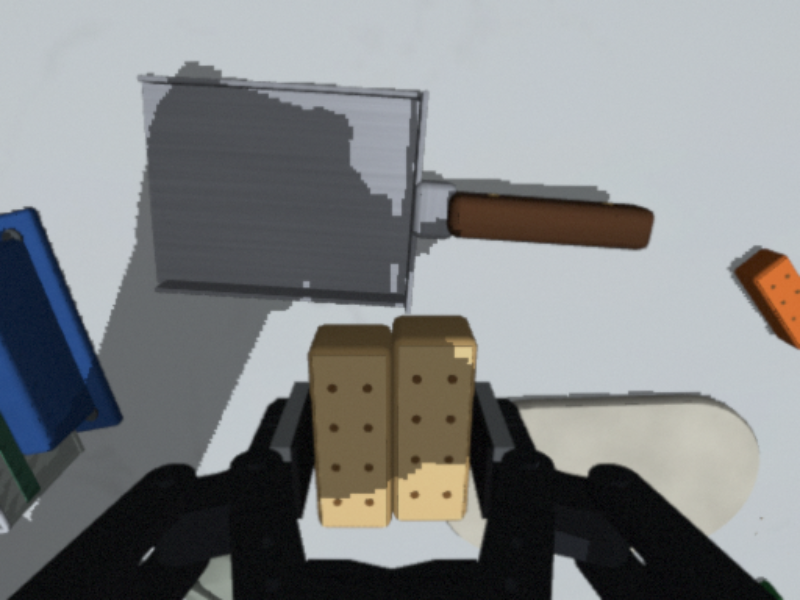

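Both bars are held side by side at (350,425) and (433,420). The scoop pan lies clear: nose edge (143,82)–(157,290), back wall (425,95)–(407,305), handle (450,215)–(652,228).

```bash
cat > sc.py <<'E'
from seg import *
def handle(n,im,z=.046,th=None):
    cs=cv2.findContours(tan(im),cv2.RETR_EXTERNAL,cv2.CHAIN_APPROX_NONE)[0]; best=None
    for c in cs:
        if cv2.contourArea(c)<60: continue
        q=unproj(n,c[:,0,:],[z]*len(c))[:,:2]; rc=cv2.minAreaRect((q*1000).astype(np.float32))
        l,w=max(rc[1]),min(rc[1])
        if 95<l<118 and w<30 and abs(rc[0][0]-629)<120:
            bx=cv2.boxPoints(rc); e=[bx[1]-bx[0],bx[2]-bx[1]]; e=max(e,key=np.linalg.norm); e=e/np.linalg.norm(e)*(1 if e[1]>0 else -1)
            c0=np.array(rc[0])/1000; print(n,"handle c",c0.round(4),"dim",np.round(rc[1],1),"head deg",np.degrees(np.arctan2(e[1],e[0])).round(1),"origin",(c0+.145*e).round(4),"grip",(c0+.02*e).round(4)); best=(c0,e)
    return best
if __name__=="__main__":
    handle("wrist",cv2.imread("pics/ew.png")); handle("side",cv2.imread("pics/ed.png"),.04)
    f=lambda pts,z:unproj("wrist",np.array(pts)/1.5625-.18,[z]*len(pts)).round(4)[:,:2].tolist()
    print("nose floor",f([(145,88),(157,285)],.003),"backwall top",f([(425,95),(407,308)],.033))
E
python3 sc.py
```

```text
wrist handle c [ 0.6311 -0.2216] dim [101.5  22. ] head deg 86.6 origin [ 0.6396 -0.0769] grip [ 0.6322 -0.2017]
side handle c [ 0.6298 -0.2181] dim [109.   21.5] head deg 88.0 origin [ 0.635  -0.0732] grip [ 0.6305 -0.1981]
nose floor [[0.6965, -0.0051], [0.5832, 0.0038]] backwall top [[0.6901, -0.157], [0.5794, -0.1497]]
```

Call:
play_rows --steps '[-0.002,-0.003,0.06,22,-21,0,0,0,0,0,20,-20,0,0,0,0,0,0,0,40,0,0,0,0,0,0,40,0,0,0,0,0,0,0,0]'

```text
clock: 19.75
eef_pos: [0.6286, -0.1094, 0.0497]
eef_rot: [0.003, 0.999, -0.035, -0.001]
contact_force: [-1.5, 1.0, -1.7]
finger_gap: 0.0466
```

```bash
python3 go.py .637 -.092 -.0115 -93
```

```text
[ 0.6286 -0.1094  0.0497] [-1.5  1.  -1.7] 0.0466
shift mm [  7.3 -18.4  61.1] turn [ 0.0067  0.0026 -0.0181]
```

Call:
play_rows --steps '[0.006,0.002,0,8,-18,0,0,0,0,0,0,0,20,0,0,0,0,0,0,15,0,0,0,0,0,0,0,0]'

```text
clock: 20.15
eef_pos: [0.6401, -0.0944, 0.0195]
eef_rot: [0.0, 0.999, -0.038, 0.002]
contact_force: [-0.2, 0.4, -1.8]
finger_gap: 0.0465
```

```bash
python3 go.py .637 -.092 -.0115 -93
```

```text
[ 0.6401 -0.0944  0.0195] [-0.2  0.4 -1.8] 0.0465
shift mm [-3.4 -2.2 31. ] turn [ 0.0007 -0.0042 -0.024 ]
```

Call:
play_rows --steps '[0,-0.004,0,-3,-2,12,0,0,0,0,0,0,9,0,0,0,0,0,0,5,0,0,0,0,0,0,0,0]'

```text
clock: 20.55
eef_pos: [0.6388, -0.0924, -0.0054]
eef_rot: [0.0, 0.999, -0.038, 0.002]
contact_force: [0.2, -0.2, -1.1]
finger_gap: 0.0468
```

```bash
python3 go.py .637 -.092 -.0115 -93
```

```text
[ 0.6388 -0.0924 -0.0054] [ 0.2 -0.2 -1.1] 0.0468
shift mm [-1.9 -0.2  6.1] turn [ 0.0004 -0.0037 -0.0246]
```

Call:
play_rows --steps '[0,0,0,0,0,6,0,0,0,0,0,0,0,0,0,0,0,0,0,0,75,0,0,0,0,0,0,75,0,0,0,0,0,0,75,0,0,0,0,0,-30,75,0,0,0,0,0,-40,75,0,0,0,0,0,-50,75]'

```text
clock: 21.35
eef_pos: [0.6343, -0.0919, 0.1051]
eef_rot: [0.0, 0.999, -0.039, -0.004]
contact_force: [0.2, -0.3, -0.6]
finger_gap: 0.0641
```

```bash
python3 go.py .637 -.092 -.0115 -93;  python3 - <<'E'
from sc import *
im=save("wrist","fw"); bars("wrist",im,.025); handle("wrist",im); d=save("side","fd"); bars("side",d,.025,60)
print(sensors.sense()["qpos"].round(2))
E
```

```text
[ 0.6343 -0.0919  0.1051] [ 0.2 -0.3 -0.6] 0.0641
shift mm [  3.7  -0.2 116.5] turn [ 0.001   0.0083 -0.025 ]
wrist area 2825.0 px [419. 192.] rect mm [ 626.3 -236.8] [115.4  21.5] 87.1
wrist area 4365.5 px [251. 185.] rect mm [642.6 -94. ] [49.1 70.2] 85.4
wrist handle c [ 0.6343 -0.2256] dim [105.9  19.7] head deg 87.1 origin [ 0.6416 -0.0807] grip [ 0.6353 -0.2056]
side area 192.0 px [234. 303.] rect mm [ 581.5 -384.5] [65.3 32.1] 43.4
side area 194.0 px [301. 300.] rect mm [ 765.8 -335.6] [ 49.4 106.7] 2.6
side area 151.0 px [266. 257.] rect mm [ 627.5 -207.4] [110.5  21.1] 86.9
side area 245.0 px [278. 231.] rect mm [636.3 -99.3] [58.1 65.8] 87.0
side area 3806.5 px [ 30. 220.] rect mm [-216.3 -292. ] [363.1 253.2] 0.8
side area 72.0 px [85. 18.] rect mm [-854.1 1198.9] [ 86.1 349.8] 38.2
side area 86.0 px [13. 13.] rect mm [-1459.3  1231.7] [ 52.9 551. ] 45.3
[-0.19  0.55  0.38  1.67 -0.24  0.96 -1.38]
```

Call:
play_rows --steps '[0,0,0,0,40,-20,100,0,0,0,0,45,-20,100,0,0,-0.149,0,0,0,100,0,0,-0.149,0,0,0,100,0,0,-0.149,0,0,0,100,0,0,-0.149,0,0,0,100,0,0,-0.149,0,0,0,100,0,0,-0.149,0,0,0,100]'

```text
clock: 22.25
eef_pos: [0.6349, -0.1815, 0.1575]
eef_rot: [0.004, 0.915, 0.403, 0.006]
contact_force: [-0.2, -0.2, 0.2]
finger_gap: 0.0851
```

Call:
play_rows --steps '[0,0,-0.149,0,0,0,100,0,0,-0.149,0,0,0,100,0,0,-0.149,0,0,0,100,0,0,-0.149,0,0,0,100,0,0,0,0,0,0,100]'

```text
clock: 22.75
eef_pos: [0.6347, -0.1821, 0.1571]
eef_rot: [0.006, 0.754, 0.656, 0.005]
contact_force: [-0.5, 0.5, 0.2]
finger_gap: 0.0856
```

```bash
python3 go.py .632 -.190 .10 -3;  python3 - <<'E'
from sc import *
im=save("wrist","gw"); bars("wrist",im,.025); handle("wrist",im)
E
```

```text
[ 0.6347 -0.1821  0.1571] [-0.5  0.5  0.2] 0.0856
shift mm [-8.1 -2.5 57.1] turn [ 0.0165  0.0011 -0.0861]
wrist area 247.5 px [225. 331.] rect mm [ 578.8 -366.8] [63.2 20.2] 31.7
wrist area 1502.5 px [249. 215.] rect mm [ 630.7 -228.9] [106.4  21.9] 86.0
wrist area 3888.5 px [235.  76.] rect mm [637.2 -92.8] [47.4 65.4] 85.8
wrist handle c [ 0.6317 -0.2197] dim [98.8 20.4] head deg 86.0 origin [ 0.6418 -0.0751] grip [ 0.6331 -0.1998]
```

Call:
play_rows --steps '[0.016,0,-0.069,-6,-2,0,100,0,0,0,0,0,45,100,0,0,0,0,0,40,100,0,0,0,0,0,0,100]'

```text
clock: 23.2
eef_pos: [0.6336, -0.1887, 0.0721]
eef_rot: [0.002, 0.738, 0.674, 0.001]
contact_force: [-0.6, 0.0, 0.2]
finger_gap: 0.0856
```

```bash
python3 go.py .633 -.188 .0 -4;  python3 - <<'E'
from sc import *
im=save("wrist","hw"); handle("wrist",im)
E
```

```text
[ 0.6336 -0.1887  0.0721] [-0.6  0.   0.2] 0.0856
shift mm [ 0.8 -1.1 72.1] turn [ 0.0052  0.0016 -0.0205]
```

Call:
play_rows --steps '[0.005,0.001,-0.02,0,0,30,100,0,0,0,0,0,20,100,0,0,0,0,0,12,100,0,0,0,0,0,0,100]'

```text
clock: 23.65
eef_pos: [0.6415, -0.1905, 0.0202]
eef_rot: [0.006, 0.734, 0.679, 0.004]
contact_force: [-0.2, 0.8, 0.2]
finger_gap: 0.0851
```

```bash
python3 go.py .633 -.188 .0 -4
```

```text
[ 0.6415 -0.1905  0.0202] [-0.2  0.8  0.2] 0.0851
shift mm [ 1.9 -9.  20.1] turn [ 0.0143  0.0032 -0.0074]
```

Call:
play_rows --steps '[0.014,0.003,-0.007,2,-8,12,100,0,0,0,0,0,7,100,0,0,0,0,0,0,100]'

```text
clock: 23.95
eef_pos: [0.6358, -0.1883, 0.0039]
eef_rot: [0.002, 0.732, 0.682, 0.001]
contact_force: [-0.0, 0.6, -0.1]
finger_gap: 0.0852
```

```bash
python3 go.py .633 -.188 .0 -4
```

```text
[ 0.6358 -0.1883  0.0039] [-0.   0.6 -0.1] 0.0852
shift mm [ 0.1 -2.8  3.9] turn [ 0.0044  0.001  -0.0012]
```

Call:
play_rows --steps '[0.004,0.001,0,0,-3,4,100,0,0,0,0,0,0,0,0,0,0,0,0,0,0,0,0,0,0,0,0,0,0,0,0,0,0,0,0,0,0,0,0,0,0,0,0,0,0,0,0,0,0]'

```text
clock: 24.65
eef_pos: [0.6334, -0.1885, 0.0012]
eef_rot: [0.001, 0.732, 0.681, 0.001]
contact_force: [1.0, -0.3, -2.0]
finger_gap: 0.0209
```

```bash
python3 go.py .633 -.188 .0 -4
```

```text
[ 0.6334 -0.1885  0.0012] [ 1.  -0.3 -2. ] 0.0209
shift mm [ 0.4 -0.5  1.2] turn [ 0.0022  0.0002 -0.0019]
```

```bash
cat > tr.py <<'E'
from seg import *
import sys
im=save("wrist",sys.argv[1])
for c in cv2.findContours(tan(im),cv2.RETR_EXTERNAL,cv2.CHAIN_APPROX_NONE)[0]:
    if cv2.contourArea(c)>400: print("px",c[:,0].mean(0).round(1),"area",cv2.contourArea(c),cv2.boundingRect(c))
p,Rr,s=pose(); print(p.round(4),"F",s["contact_force"].round(1),"M",np.round(s["torque"],2),"z-axis",Rr.as_matrix()[:,2].round(3),"q",s["qpos"].round(2))
E
python3 tr.py k1
```

```text
px [254.7 312.5] area 2266.5 (229, 253, 45, 111)
px [242.1  53.2] area 16634.5 (159, 0, 162, 112)
[ 0.6335 -0.1885  0.0012] F [ 0.6 -0.7 -0.3] M [ 0.05  0.12 -0.05] z-axis [ 0.002 -0.    -1.   ] q [ 0.2   0.69  0.02  1.67 -0.02  0.78  0.16]
```

Call:
play_rows --steps '[0,0,0,0,0,-10,0,0,0,0,0,0,-15,0,0,0,0,0,0,-20,0,0,0,0,0,0,0,0]'

```text
clock: 25.1
eef_pos: [0.6321, -0.1886, 0.0483]
eef_rot: [-0.0, 0.732, 0.681, -0.0]
contact_force: [1.2, -0.3, -3.9]
finger_gap: 0.021
```

```bash
python3 tr.py k2
```

```text
px [251.7 338.3] area 1660.0 (228, 308, 45, 55)
px [239.9  53.1] area 16622.0 (157, 0, 162, 112)
[ 0.6312 -0.1883  0.0468] F [-0.1  0.  -3.1] M [-0.23 -0.02  0.08] z-axis [-0.003 -0.    -1.   ] q [ 0.2   0.63  0.02  1.65 -0.02  0.86  0.16]
```

Scoop lifted, weight 3.9 N, bars at unchanged pixels (no pitch slip). Rising gently, then turning toward the clamp's axis.

Call:
play_rows --steps '[0,0,0,0,0,-10,0,0,0,0,0,0,-18,0,0,0,0,0,0,-20,0,0,0,0,0,0,-20,0,0,0,0,0,0,-20,0,0,0,0,0,0,-15,0,0,0,0,0,0,-8,0,0,0,0,0,0,0,0]'

```text
clock: 25.95
eef_pos: [0.6279, -0.1875, 0.1595]
eef_rot: [-0.005, 0.732, 0.682, -0.004]
contact_force: [0.5, 0.3, -3.4]
finger_gap: 0.0211
```

Call:
play_rows --steps '[0,0,-0.03,0,0,0,0,0,0,-0.05,0,0,0,0,0,0,-0.05,0,0,0,0,0,0,-0.05,0,0,0,0,0,0,-0.05,0,0,0,0,0,0,-0.03,0,0,0,0,0,0,-0.02,0,0,0,0,0,0,0,0,0,0,0]'

```text
clock: 26.75
eef_pos: [0.6233, -0.1864, 0.1501]
eef_rot: [-0.011, 0.621, 0.784, -0.006]
contact_force: [-0.3, 0.9, -4.2]
finger_gap: 0.0212
```

```bash
python3 tr.py k3; python3 go.py .595 -.089 .15 12
```

```text
px [248.  337.4] area 1638.5 (228, 308, 45, 56)
px [239.8  53.2] area 16612.5 (157, 0, 162, 112)
[ 0.6232 -0.1863  0.1501] F [ 0.2  0.3 -3.4] M [-0.32 -0.15 -0.05] z-axis [-0.025  0.004 -1.   ] q [ 0.24  0.52 -0.04  1.57  0.02  1.08  0.43]
[ 0.6232 -0.1863  0.1501] [ 0.2  0.3 -3.4] 0.0211
shift mm [101.2  -5.2   1.2] turn [-0.0235 -0.0097  0.0214]
```

Call:
play_rows --steps '[-0.008,-0.003,0.007,6,0,0,0,-0.008,-0.003,0.007,10,0,0,0,-0.007,-0.003,0.006,14,-1,0,0,0,0,0,15,-1,0,0,0,0,0,15,-1,0,0,0,0,0,12,-1,0,0,0,0,0,7,0,0,0,0,0,0,0,0,0,0]'

```text
clock: 27.6
eef_pos: [0.6001, -0.0997, 0.1505]
eef_rot: [0.0, 0.628, 0.778, 0.001]
contact_force: [-0.5, -0.0, -4.2]
finger_gap: 0.0207
```

```bash
python3 tr.py k4; python3 go.py .595 -.089 .15 12; python3 - <<'E'
from h import *
a=save("scene","k4s"); b=cv2.imread("pics/k4.png")
cv2.imwrite("pics/k4c.png",np.hstack([cv2.resize(a[150:250,140:260],(480,400),interpolation=3),cv2.resize(b,(320,240))[0:240].repeat(1,0) if 0 else cv2.copyMakeBorder(cv2.resize(b,(320,240)),0,160,0,0,cv2.BORDER_CONSTANT)]))
E
```

```text
px [248.3 337.2] area 1588.0 (228, 309, 45, 54)
px [239.8  53.2] area 16615.5 (157, 0, 162, 112)
[ 0.6002 -0.1005  0.1505] F [-0.4  1.2 -3.9] M [-0.33 -0.06 -0.  ] z-axis [ 0.002  0.001 -1.   ] q [ 0.13  0.44 -0.06  1.7   0.03  1.    0.28]
[ 0.6002 -0.1005  0.1505] [-0.4  1.2 -3.9] 0.0209
shift mm [12.3 -2.7  0.5] turn [ 0.002  -0.0011  0.0019]
```

View pics/k4c.png

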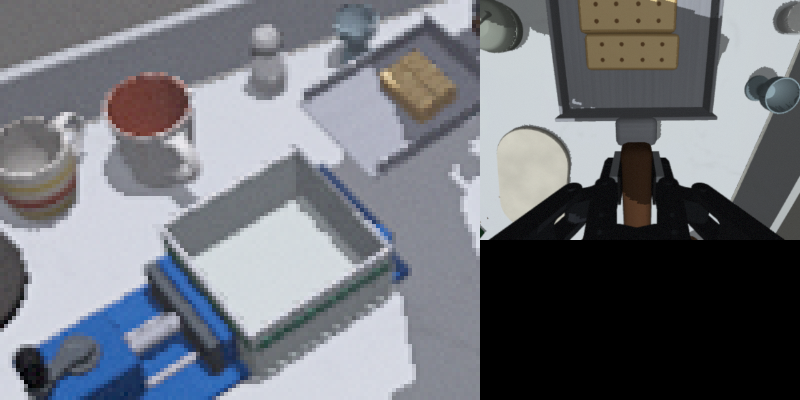

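Scene crop: both bars in the pan at (420,85), pan level, nose corners (305,102)–(378,172); tin rim corners (298,152), (165,232), (258,350), (390,245), tight between the jaws.

```bash
python3 - <<'E'
from h import *
f=lambda pts,z:unproj("scene",np.array(pts)/4+[140-.375,150-.375],[z]*len(pts))[:,:2]
n=f([(305,104),(378,170)],.152);t=f([(298,152),(165,232),(258,350),(390,245)],.085)
print(n.round(3),t.round(3)); nose=n.mean(0);c=t.mean(0);print(nose.round(4),c.round(4))
p,Rr,s=pose();X=Rr.as_matrix()[:2,0];print("heading",X.round(3),"nose by kinematics",(p[:2]+.19*X).round(4))
d=c-nose;print("to centre along/side(tool y)",d@X, d@Rr.as_matrix()[:2,1], "kin:",(c-p[:2]-.19*X)@X,(c-p[:2]-.19*X)@Rr.as_matrix()[:2,1])
E
```

```text
[[0.611 0.094]
 [0.506 0.066]] [[0.614 0.106]
 [0.578 0.256]
 [0.417 0.226]
 [0.47  0.073]]
[0.5586 0.0804] [0.5198 0.1656]
heading [-0.209  0.978] nose by kinematics [0.5607 0.0843]
to centre along/side(tool y) 0.09144301319338526 -0.020202678322438928 kin: 0.08807558722533114 -0.023008171434070995
```

Call:
play_rows --steps '[0,0,0,6,-3,3,0,0,0,0,9,-5,6,0,0,0,0,9,-5,8,0,0,0,0,5,-3,8,0,0,0,0,2,-1,6,0,0,0,0,0,0,2,0,0,0,0,0,0,0,0,0,0,0,0,0,0,0]'

```text
clock: 28.5
eef_pos: [0.5744, -0.0751, 0.1131]
eef_rot: [-0.0, 0.63, 0.776, -0.0]
contact_force: [-0.4, -0.6, -3.9]
finger_gap: 0.0205
```

```bash
python3 tr.py k5; python3 - <<'E'
from h import *
p,Rr,s=pose();X=Rr.as_matrix();n=p+.19*X[:,0];print("nose",n.round(4)); d=np.array([.526,.165])-n[:2];print(d@X[:2,0],d@X[:2,1])
E
```

```text
px [248.7 337.5] area 1617.5 (228, 306, 45, 57)
px [239.4  53.2] area 16629.0 (157, 0, 162, 112)
[ 0.5745 -0.0752  0.1132] F [ 0.   0.4 -3.2] M [-0.28 -0.09 -0.  ] z-axis [-0. -0. -1.] q [ 0.1   0.44 -0.06  1.81  0.03  0.9   0.22]
nose [0.5355 0.1108 0.1132]
0.05504259789462949 0.0017868416706505077
```

Level above the near rim. Tipping about the nose.

Call:
play_rows --steps '[0,-0.07,0,0,0,-13,0,0,-0.07,0,0,0,-13,0,0,-0.07,0,0,0,-13,0,0,0,0,0,0,0,0]'

```text
clock: 28.95
eef_pos: [0.5753, -0.0749, 0.1539]
eef_rot: [0.085, 0.629, 0.77, -0.068]
contact_force: [0.4, 2.0, -2.6]
finger_gap: 0.0208
```

```bash
python3 tr.py k6; python3 - <<'E'
from h import *
p,Rr,s=pose();X=Rr.as_matrix();n=p+.19*X[:,0];print("nose",n.round(4),"tilt",np.degrees(np.arccos(-X[2,2]))); d=np.array([.526,.165])-n[:2];print(d@X[:2,0],d@X[:2,1])
E
```

```text
px [249.1 321.2] area 3248.0 (219, 278, 54, 85)
px [243.1  49.4] area 15437.0 (161, 0, 161, 104)
[ 0.5748 -0.0762  0.1532] F [ 0.1 -0.1 -4.4] M [ 0.08  0.05 -0.01] z-axis [ 0.043 -0.21  -0.977] q [-0.1   0.36  0.02  1.83  0.26  0.93 -0.04]
nose [0.538  0.1057 0.1125] tilt 12.367253199781294
0.059098036954067845 5.5998014152326536e-05
```

Call:
play_rows --steps '[0,-0.08,0,2,0,-15,0,0,-0.08,0,2,0,-15,0,0,-0.08,0,2,0,-15,0,0,-0.08,0,2,0,-15,0,0,-0.04,0,1,0,-7,0,0,0,0,0,0,0,0,0,0,0,0,0,0,0]'

```text
clock: 29.7
eef_pos: [0.5666, -0.053, 0.2101]
eef_rot: [0.216, 0.612, 0.738, -0.184]
contact_force: [-0.1, -0.9, -3.0]
finger_gap: 0.0212
```

```bash
python3 tr.py k7; python3 - <<'E'
from seg import *
p,Rr,s=pose();X=Rr.as_matrix();n=p+.19*X[:,0];print("nose",n.round(4),"tilt",np.degrees(np.arccos(-X[2,2])))
bars("scene",save("scene","k7s"),.03,40)
E
```

```text
px [253.1 307.2] area 4956.0 (222, 245, 62, 118)
px [330.4 263.8] area 1615.0 (313, 230, 35, 69)
[ 0.5665 -0.0533  0.2101] F [ 0.7 -0.7 -3.7] M [0.73 0.09 0.02] z-axis [ 0.094 -0.537 -0.839] q [-0.41  0.35  0.07  1.85  0.6   1.14 -0.47]
nose [0.5367 0.1032 0.1066] tilt 33.00608223359369
scene area 145.0 px [206. 221.] rect mm [518.8 184.6] [68.3 45.1] 6.6
scene area 155.0 px [373. 106.] rect mm [ 807.9 -858.8] [ 75.8 157.3] 38.3
```

The bars' blob is now inside the tin at (0.519, 0.185), both of them (68 × 45 mm), and the pan blob is gone. Backing the scoop out along its axis and levelling.

Call:
play_rows --steps '[0,0,0,0,0,0,0,0,0,0,-30,0,0,0,0,0,0,-40,0,0,0,0,0,0,-30,0,0,0,0,0.1,0,-20,0,0,0,0,0.1,0,-20,0,0,0,0,0.1,0,-10,0,0,0,0,0.1,0,0,0,0,0]'

```text
clock: 30.6
eef_pos: [0.5897, -0.1873, 0.2899]
eef_rot: [0.059, 0.637, 0.767, -0.054]
contact_force: [-0.2, 0.7, -4.4]
finger_gap: 0.0212
```

```bash
python3 tr.py k8;python3 go.py .633 -.188 .12 -4; python3 - <<'E'
from seg import *
bars("scene",save("scene","k8s"),.03,40); bars("side",save("side","k8d"),.03,40)
E
```

```text
px [251.5 324.4] area 2943.5 (228, 287, 46, 77)
px [339.5 253.3] area 881.5 (320, 231, 38, 45)
[ 0.5891 -0.1915  0.2905] F [ 0.3 -5.6 -1.9] M [-0.6  -0.06 -0.03] z-axis [ 0.022 -0.155 -0.988] q [0.05 0.31 0.13 1.57 0.12 1.22 0.31]
[ 0.5891 -0.1915  0.2905] [ 0.3 -5.6 -1.9] 0.0211
shift mm [ 22.4  44.8 168.8] turn [0.0136 0.1568 0.248 ]
scene area 136.0 px [206. 221.] rect mm [518.8 184.9] [68.2 44.1] 6.2
side area 189.5 px [234. 303.] rect mm [ 582.4 -387.6] [64.1 32.3] 42.5
side area 167.5 px [303. 296.] rect mm [ 766.5 -316.3] [48.3 63.4] 12.1
side area 3808.5 px [ 30. 220.] rect mm [-211.7 -295.3] [361.5 252.1] 0.8
side area 129.5 px [255. 184.] rect mm [510.8  83.2] [ 26.7 101.4] 9.1
side area 51.0 px [28. 12.] rect mm [-1328.4  1227.8] [ 57.7 540.4] 49.4
side area 94.0 px [13. 13.] rect mm [-1465.1  1232.2] [ 49.1 553.4] 46.4
```

Call:
play_rows --steps '[0.005,0.08,0.08,0,0,0,0,0.005,0.075,0.085,0,0,0,0,0,0,0.08,0,0,0,0,0,0,0,0,22,30,0,0,0,0,0,22,40,0,0,0,0,0,0,40,0,0,0,0,0,0,0,0]'

```text
clock: 31.45
eef_pos: [0.6316, -0.1858, 0.1722]
eef_rot: [0.001, 0.73, 0.684, -0.008]
contact_force: [-1.7, -0.2, -3.6]
finger_gap: 0.0211
```

```bash
python3 tr.py k9;python3 go.py .633 -.188 .04 -4
```

```text
px [248.8 333.8] area 1946.0 (225, 304, 48, 60)
[ 0.6335 -0.1858  0.1755] F [ 0.6  0.7 -2.6] M [-0.16 -0.01 -0.  ] z-axis [-0.005 -0.013 -1.   ] q [ 0.11  0.5   0.14  1.55 -0.06  1.1   0.2 ]
[ 0.6335 -0.1858  0.1755] [ 0.6  0.7 -2.6] 0.0208
shift mm [ -0.5   0.3 135.6] turn [-0.0046  0.0129  0.0047]
```

Call:
play_rows --steps '[-0.004,0.012,0.004,0,0,40,0,0,0,0,0,0,40,0,0,0,0,0,0,35,0,0,0,0,0,0,0,0]'

```text
clock: 31.9
eef_pos: [0.6401, -0.1848, 0.069]
eef_rot: [0.007, 0.729, 0.684, 0.003]
contact_force: [-2.1, 1.0, -3.3]
finger_gap: 0.0208
```

```bash
python3 go.py .633 -.188 .003 -4
```

```text
[ 0.6401 -0.1848  0.069 ] [-2.1  1.  -3.3] 0.0208
shift mm [-3.3 -7.7 65.9] turn [0.0138 0.0043 0.0058]
```

Call:
play_rows --steps '[0.013,0.004,0.005,-2,-4,30,0,0,0,0,0,0,20,0,0,0,0,0,0,0,0]'

```text
clock: 32.2
eef_pos: [0.6429, -0.1867, 0.0288]
eef_rot: [0.005, 0.73, 0.683, 0.003]
contact_force: [-1.4, 0.3, -2.4]
finger_gap: 0.0208
```

```bash
python3 go.py .633 -.188 .001 -4
```

```text
[ 0.6429 -0.1867  0.0288] [-1.4  0.3 -2.4] 0.0208
shift mm [ -1.9 -10.2  27.7] turn [0.0127 0.0023 0.0032]
```

Call:
play_rows --steps '[0.012,0.002,0,0,0,12,0,0.006,0,0,0,0,8,0,0,0,0,0,0,3,0,0,0,0,0,0,0,0]'

```text
clock: 32.6
eef_pos: [0.6487, -0.1873, 0.0132]
eef_rot: [0.002, 0.73, 0.684, 0.001]
contact_force: [-0.1, 0.5, -3.2]
finger_gap: 0.0209
```

```bash
python3 go.py .633 -.188 .001 -4
```

```text
[ 0.6487 -0.1873  0.0132] [-0.1  0.5 -3.2] 0.0209
shift mm [ -1.7 -15.6  12.1] turn [0.0041 0.0019 0.0044]
```

Call:
play_rows --steps '[0.004,0.002,0,0,0,7,0,0.003,0,0,0,0,5,0,0,0,0,0,0,0,0]'

```text
clock: 32.9
eef_pos: [0.6499, -0.1877, 0.0022]
eef_rot: [-0.0, 0.73, 0.683, -0.0]
contact_force: [-0.9, 0.3, 0.8]
finger_gap: 0.0208
```

```bash
python3 go.py .633 -.188 .001 -4
```

```text
[ 0.6499 -0.1877  0.0022] [-0.9  0.3  0.8] 0.0208
shift mm [ -1.4 -16.8   1.2] turn [-0.0007 -0.0001  0.0038]
```

Call:
play_rows --steps '[0,0,0,0,0,1,0,0,0,0,0,0,0,100,0,0,0,0,0,0,100,0,0,0,0,0,0,100,0,0,0,0,0,0,100,0,0,0,0,0,-40,100,0,0,0,0,0,-50,100,0,0,0,0,0,-50,100]'

```text
clock: 33.7
eef_pos: [0.6453, -0.186, 0.1366]
eef_rot: [-0.007, 0.73, 0.683, -0.004]
contact_force: [1.1, 0.5, -0.2]
finger_gap: 0.0859
```

Call:
play_rows --steps '[0,0,0,-40,0,-40,100,0,0,0,-40,0,-30,100,0,0,0,0,0,0,100,0,0,0,0,0,0,100,0,0,0,0,0,0,100]'

```text
clock: 34.2
eef_pos: [0.6453, -0.2633, 0.2142]
eef_rot: [-0.0, 0.729, 0.684, -0.0]
contact_force: [0.3, 0.1, 0.1]
finger_gap: 0.0852
```

```bash
python3 - <<'E'
from sc import *
p,Rr,s=pose();print(p.round(3),s["contact_force"].round(1),s["finger_gap"])
w=save("wrist","zw"); handle("wrist",w); bars("wrist",w,.03,300)
a=save("scene","zs"); bars("scene",a,.03,40); d=save("side","zd"); bars("side",d,.03,40); handle("side",d,.04)
# clamp/tin change since after cranking; bystander change vs start
for n,x,y,bx in(("scene","s6","zs",(195,260,165,240)),("scene","k4s","zs",(185,250,150,250)),("scene","s0","zs",(150,180,195,240)),("scene","s0","zs",(210,245,255,290)),("side","d0","zd",(180,235,315,345)),("side","d0","zd",(185,212,198,222))):
    A,B=[cv2.imread(f"pics/{q}.png")[bx[0]:bx[1],bx[2]:bx[3]].astype(np.float32) for q in(x,y)]
    A,B=[cv2.cvtColor(q,cv2.COLOR_BGR2GRAY) for q in(A,B)]
    print(x,y,bx,"shift px",np.round(cv2.phaseCorrelate(A,B),2), "mean diff",np.abs(A-B).mean().round(1))
E
```

```text
[ 0.645 -0.263  0.214] [0.3 0.1 0.1] 0.08524901518848003
wrist area 810.5 px [206. 249.] rect mm [ 585.4 -368.5] [65.7 25.7] 43.0
wrist area 415.0 px [251. 153.] rect mm [ 648.1 -253.8] [36.1 18.8] 86.0
scene area 136.0 px [206. 221.] rect mm [518.8 184.9] [68.2 44.1] 6.2
scene area 89.0 px [374. 107.] rect mm [ 793.3 -866.5] [ 50.2 158.4] 45.2
side area 193.0 px [234. 303.] rect mm [ 582.6 -387.4] [64.9 32.3] 42.5
side area 194.5 px [301. 300.] rect mm [ 766.  -338.6] [ 49.2 106.2] 2.6
side area 68.5 px [269. 266.] rect mm [ 643.7 -241.9] [50.3 21. ] 88.7
side area 3806.5 px [ 30. 220.] rect mm [-211.7 -295.3] [361.5 252.1] 0.8
side area 43.5 px [84. 24.] rect mm [-808.6 1106.3] [ 48.7 171.1] 38.2Traceback (most recent call last):
  File "<stdin>", line 9, in <module>
    return _wrapfunc(a, 'round', decimals=decimals, out=out)
    return _wrapit(obj, method, *args, **kwds)
    conv = _array_converter(obj)
ValueError: setting an array element with a sequence. The requested array has an inhomogeneous shape after 1 dimensions. The detected shape was (2,) + inhomogeneous part.
```

```bash
python3 - <<'E'
from h import *
for x,y,bx in(("s6","zs",(195,260,165,240)),("k4s","zs",(185,250,150,250)),("d0","zd",(180,235,315,345)),("d0","zd",(185,212,198,222))):
    A,B=[cv2.cvtColor(cv2.imread(f"pics/{q}.png")[bx[0]:bx[1],bx[2]:bx[3]],cv2.COLOR_BGR2GRAY).astype(np.float32) for q in(x,y)]
    (dx,dy),c=cv2.phaseCorrelate(A,B);print(x,y,"shift",round(dx,2),round(dy,2),"resp",round(c,2),"diff",np.abs(A-B).mean().round(1))
r.close_job()
E
```

```text
s6 zs shift 0.45 0.05 resp 0.89 diff 8.6
k4s zs shift 0.05 -0.03 resp 0.78 diff 11.9
d0 zd shift 0.16 -0.09 resp 0.87 diff 15.3
d0 zd shift -0.33 0.68 resp 0.57 diff 39.9
the job is handed in; nothing more can be done
```

I cranked the clamp about 880° clockwise, put both shortbread fingers (only two were present) on the scoop, and tipped them into the tin in one trip. The empty scoop is back on the worktop, and the job was handed in at about 34 s.

**Trouble on the way:**
- It took several tries to get the crank knob squarely in the gripper.
- I missed the shortbread three times, because the gripper's tips sat higher than I had assumed. On the second miss the gripper closed on top of a finger at about 25 N.
- One finger had been knocked against the other, so I then picked the two up as a pair.

**What the last checks showed:**
- **Shortbread:** a blob the size of both fingers lies still in the tin at about (0.519, 0.185) m.
- **Tin and jaw:** they had not shifted since the cranking (under 0.5 px).
- **Scoop:** it was lowered level to within 0.1°, until it touched the worktop. The gripper then let go and moved clear, and the wrist force is about 0.
- **Salt shaker and egg cup:** they had not moved (under 0.2 px).
- **Egg timer:** image matching gave a 0.3–0.7 px shift (a few mm at most). That match was weak, probably because of a changed shadow.

**Not confirmed:**
- I could not read the jaw force. From the images I estimate the crank stopped about 140° past the stop, with wide uncertainty, against the roughly 150° given for a firm hold.
- After release I measured the scoop's handle only partly, because it lay in shadow. I had also used up my picture views, so I did not see the final scene.

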